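Push out the filter slide of a dust extractor with a release pin

ROBOT

A 6-joint arm with a two-finger parallel gripper is mounted at the origin on a cart in front of the work surface, level with it; the furniture and walls round the work are solid. World frame = base frame: x ahead of the robot, y to its left, z up, the work surface at z = 0. Lengths are in mm, angles in degrees, forces in N, time in s.
With the tool pointing down it reaches from about 350 to 850 mm from the base axis. Payload 8.1 kg.
Tool frame: the origin (TCP) lies at the very end of the fingers, on their centre line; the grasp point (between the pads) lies 19 mm behind it; z points along the fingers, y is the direction in which the jaws open and shut (so a half turn about z gives the same grasp; the last joint's range is limited). The gripper opens to 85 mm and grips with 20 to 120 N. Pads are 22 mm wide; open, the fingers measure 114 mm over their backs; the gripper's body (76 mm by 85 mm) begins 54 mm behind the grasp point. The pads swing forward as they close: fully open they stand 13 mm farther back than shut.
Start: joints at [67.529, 7.471, 85.268, -0, 87.261, -4.893], TCP at [181.184, 571.994, 231.292] pointing down, gripper open.
Joint ranges: [-169.43, 169.43], [-51.17, 129.36], [1.28, 143.12], [-76.62, 256.62], [0, 156.53], [-152.29, 152.29]. Speed limits (degrees/s): [136.94, 136.94, 159.86, 180, 180, 180].

INTERFACE

Orientations are given as [roll, pitch, yaw] about the fixed x, y, z axes, in that order (R = Rz(yaw) Ry(pitch) Rx(roll)).
In Python, from bench import sensors, viewer, job gives the robot as it stands.
- The arm moves only by the shell command python3 -m pendant 'ROWS' [FORCE]. ROWS is JSON, one flat list of numbers, 5 for each row, row after row: the shift along the world's x, y, z in mm, then the turn about the world's z in rad, then the finger opening in mm, from 0 to 85.4. In form: [x, y, z, twist, hand, x, y, z, twist, hand, ...]. A call has 1 to 12 rows; each row shifts and turns the pose as measured when the row begins; what a row does not reach is not made up. A row lasts 1/12 s, in which the tool goes at most 41.7 mm and 7.16 degrees, less where a joint would pass 70% of its speed; a pose out of reach is approached as far as the arm can. A call with a gripper value outside its range is refused whole. The fingers move at their own pace and stop on an object; FORCE is the grip in N (left out, the last holds). Time passes only in rows, so rows that do not move let the fingers close. It gives the time, the measured TCP pose, the force and the opening at its end, in the units of the state.
- sensors.sense(): the state, without advancing time (a new reading comes with each control period).
- viewer.snapshot(name): name is "side" or "top" or "wrist"; returns a dict with "frame" (400x640x3 uint8, blue, green, red), "z_map" (400x640 float32, mm along the optical axis (not along the pixel's ray), 0 where there is no reading), "fx", "fy", "cx", "cy" (pixels), "k1" (the pictures are not rectified: a ray, as slopes to the right and down, at radius r is drawn at 1 + k1 r^2 times it, then the intrinsics apply), "view" (4x4, takes a point from world to camera coordinates). Camera axes: x right, y down, z forward; pixel columns grow to the right and rows downward; lengths in mm; the calibration is good to about 2 mm. A picture is of the moment at which its call begins.
- job.hand_in(): hands the job in, once; it reports no verdict.
The state is a dict: "time": time; "joint_pos": joint angles; "qd": joint speeds; "joint_efforts": joint torques, N m; "tool_pos": TCP position; "tcp_rot": TCP orientation; "ft_force": force on the tool from outside, world axes, zero at the start; "wrist_torque": the same for the moment, N m; "finger_gap": finger opening in mm.
Only numpy, scipy, OpenCV 4.12 (cv2) and the standard library are available. Lean on these libraries where they do the work, as an engineer would, in place of code of your own. Each camera call takes 0.05 s, during which the arm holds its last target.

TASK

The filter of the small bench dust extractor has to come out: take the pin tool from its stand, press the red release button at the bottom of the white boss's hole down with it and, keeping the button down all the way, push the blue filter slide out to its end stop. Work gently by feel, never forcing the pin against the extractor, then put the pin back upright in its stand, fully home, and leave the slide out and the other things on the table where they are.

Things in the scene. Friction and masses are not known exactly. Their poses are not given: they have to be found in the camera images.
- pin: Pin tool: square orange handle 14 x 14 mm, 56 mm long, over a brass collar (20 mm across, 4 mm thick) and a round steel pin 5 mm thick, 38 mm long; 98 mm in all, about 50 g. Origin at the steel pin's tip; z from the tip up to the handle, which spans z = 42 to 98 mm; x and y square to the handle's flats. Starts upright in the stand, collar on the stand's top.
- stand_hole0 (a point): Centre of the mouth of the hole in the pin's stand, a fixed brown wooden block 64 x 64 x 42 mm; the point lies on its top face, 42 mm above the table. The hole is round, 8 mm wide and 40 mm deep, with a small chamfer. With the pin home, the collar rests on the top face and the pin's tip is 38 mm below this point.
- extractor: The bench dust extractor, a fixed grey box 160 mm long (x) and 116 mm wide (y), about 54 mm high at the front and 66 mm at the back. Origin at the centre of its underside; -x is the front, where the slide comes out. The deck on top and the slide slope down to the front by about 4 degrees. Two low aluminium rails guide the slide; nothing on it stands higher than about 98 mm above the table.
- well_mouth (a point): Centre of the mouth of the round hole (10 mm wide, chamfered, 25 mm deep) in the white boss (36 x 36 x 25 mm) on the blue slide, moving with it. z points out of the hole, square to the deck; the slide comes out along -x. How deep the red button sits differs each time, 9.5 to 19.5 mm below the mouth. Spring 2 N; free of the latch 4.5 mm down (5.6 N), hard stop 5.5 mm down (6.5 N).
- filter_slide (a joint): How far the filter slide is out, in m: 0 fully in, 0.055 at its end stop; it starts between 0 and 0.005. It slides with about 6 N of friction, pushed by the pin against the hole's wall. While the button is up a latch strikes the next of three catches, at about 0.006, 0.020 and 0.034, so the button must be kept down until past 0.042.
- eraser: Bystander: blue and white eraser, 23 x 44 x 12 mm, loose; origin at the centre of its underside.
- ink_tube: Bystander: blue tube, 33 x 104 x 22 mm, loose; origin at the centre of its underside.
- whetstone: Bystander: tan and grey sharpening stone, 40 x 110 x 17 mm, loose; origin at the centre of its underside.
Things that resemble listed ones, but are neither listed nor needed, are in the scene too. Leave any purple look-alike of the pin alone. Of the things shaped like the part that bears stand_hole0, the wooden one is meant.

How it is judged:
By the outcome, as a careful person would: the job done as asked, in the order asked, and still so for the second after the job is handed in, with the robot touching nothing.
It also fails if it takes over 72 s, if anything falls off the work surface, if the arm or the gripper's body presses on something with over 40 N, if the wrist force passes 120 N, or if a joint passes its speed limit or range.

## Working session

There is one attempt and no reset: what is moved stays moved. The work goes in short steps, Python scripts to look and compute and a shell command to move; the robot and the scene stay as the last step left them, time stands still between calls to the robot, and variables do not carry over. Pictures are saved under pics/ and viewed, and the job is handed in when it is done.

```bash
ls; mkdir -p pics
python3 - <<'E'
from bench import sensors, viewer
import cv2,numpy as np
s=sensors.sense();print(s)
for n in ("side","top","wrist"):
    d=viewer.snapshot(n);cv2.imwrite(f"pics/{n}0.png",d["frame"]);np.savez(f"{n}0.npz",**d)
    print(n,d["fx"],d["fy"],d["cx"],d["cy"],d["k1"],d["view"].round(3).tolist())
E
```

```text
pics
{'time': 0.0, 'joint_pos': array([ 6.75280660e+01,  7.51604982e+00,  8.53302754e+01,  1.00677731e-03,
        8.72618048e+01, -4.89484557e+00]), 'qd': array([-0.08114626,  0.07231647, -0.03012388, -0.07235067, -0.1121742 ,
       -0.07222068]), 'joint_efforts': array([ 1.41556582e-03, -5.69399965e+01, -5.00563002e+01,  1.88627214e-04,
        1.45471623e-02,  3.18913578e-05]), 'tool_pos': array([180.96908914, 571.47128716, 230.22507405]), 'tcp_rot': array([-1.79892350e+02, -1.02283046e-02,  1.62422853e+02]), 'ft_force': array([-0.25145606,  0.13082135, -0.53463711]), 'wrist_torque': array([0.02159639, 0.01091384, 0.03989632]), 'finger_gap': 85.08877311271482}
side 384.3067504938109 384.3067504938109 316.01176251419963 201.41327732191354 -0.08665389524589803 [[0.91, -0.413, 0.013, -475.934], [-0.161, -0.382, -0.91, 177.508], [0.381, 0.826, -0.415, 930.441], [0.0, 0.0, 0.0, 1.0]]
top 389.29933374191967 389.29933374191967 320.56420906017206 193.4490854226596 -0.0008847370646112708 [[-0.014, -0.999, -0.029, 25.908], [-0.997, 0.016, -0.07, 526.244], [0.07, 0.028, -0.997, 1182.936], [0.0, 0.0, 0.0, 1.0]]
wrist 309.7277175300897 309.7277175300897 319.48680230473764 209.93071428832033 -0.013198615648131252 [[0.302, 0.953, -0.002, -598.728], [0.91, -0.288, 0.298, -40.215], [0.284, -0.092, -0.955, 379.19], [0.0, 0.0, 0.0, 1.0]]
```

View pics/side0.png

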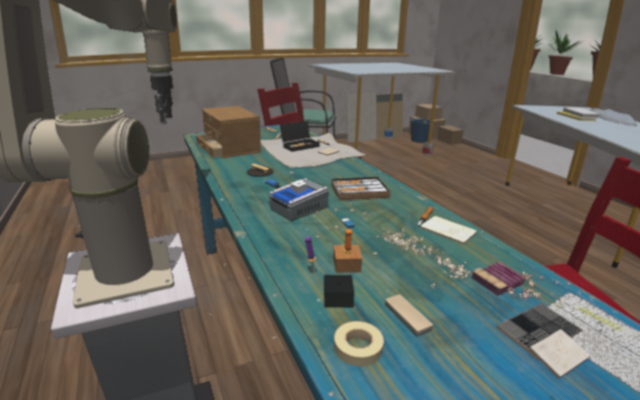

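View pics/top0.png

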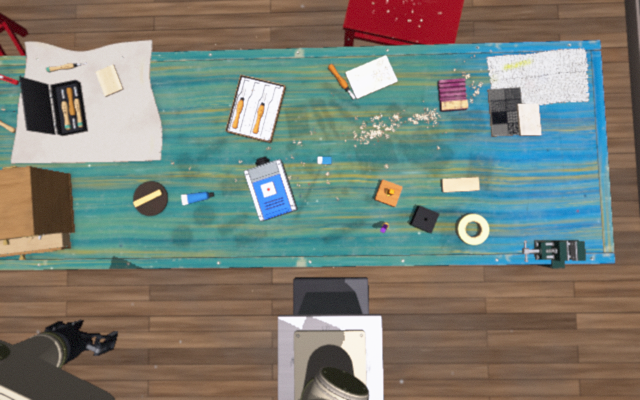

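View pics/wrist0.png

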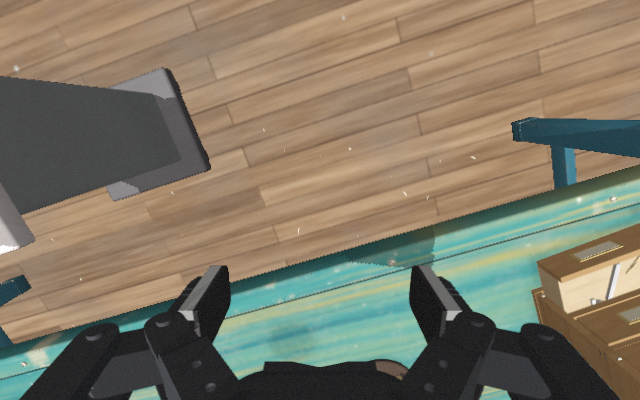

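Run:
```python
import cv2,numpy as np
t=cv2.imread("pics/top0.png")
a=cv2.resize(t[145:235,235:310],None,fx=6,fy=6,interpolation=cv2.INTER_CUBIC)
b=cv2.resize(t[165:240,365:440],None,fx=4.5,fy=4.5,interpolation=cv2.INTER_CUBIC)
c=np.zeros((540,450+340,3),np.uint8);c[:,:450]=a;c[:b.shape[0],450:450+b.shape[1]]=b
cv2.imwrite("pics/c1.png",c)
s=cv2.imread("pics/side0.png")
cv2.imwrite("pics/c2.png",cv2.resize(s[165:285,250:390],None,fx=5,fy=5,interpolation=cv2.INTER_CUBIC))
```

```text
(no output)
```

View pics/c1.png

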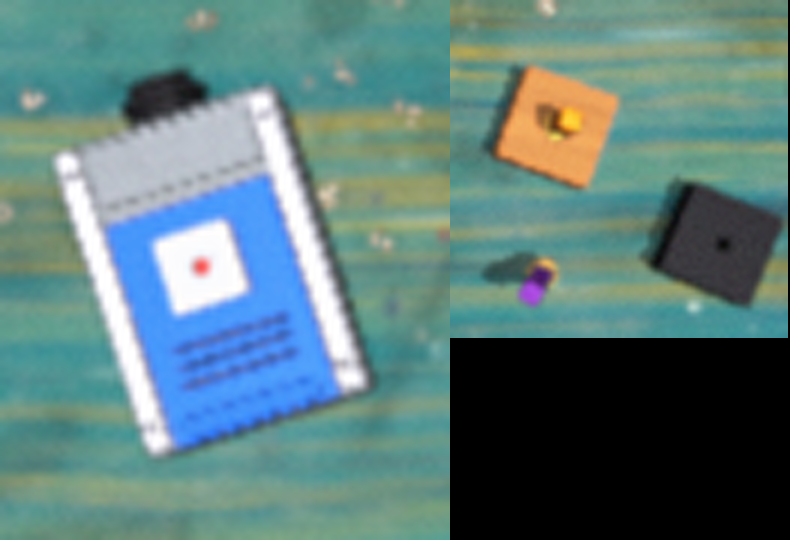

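View pics/c2.png

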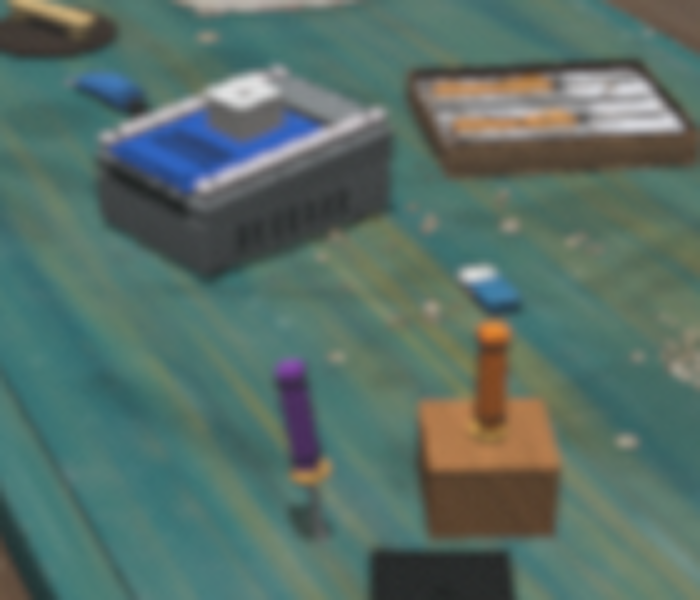

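```bash
cat > h.py <<'E'
import numpy as np,cv2
from bench import sensors,viewer
def snap(n):
    d=viewer.snapshot(n); return d
def load(f): return dict(np.load(f))
def K(d): return np.array([[d["fx"],0,d["cx"]],[0,d["fy"],d["cy"]],[0,0,1.]]).astype(float)
def ray(d,uv):
    uv=np.atleast_2d(np.array(uv,float))
    p=cv2.undistortPoints(uv[:,None],K(d),np.array([float(d["k1"]),0,0,0]))[:,0]
    V=d["view"];R=V[:3,:3];o=-R.T@V[:3,3]
    return o,np.c_[p,np.ones(len(p))]@R
def onplane(d,uv,z):
    o,r=ray(d,uv); return o+r*((z-o[2])/r[:,2])[:,None]
def depthpts(d,uv):
    uv=np.atleast_2d(uv); o,r=ray(d,uv)
    z=d["z_map"][np.round(uv[:,1]).astype(int),np.round(uv[:,0]).astype(int)]
    return o+r*z[:,None]
def proj(d,P):
    P=np.atleast_2d(np.array(P,float));V=d["view"]
    c=P@V[:3,:3].T+V[:3,3]
    return cv2.projectPoints(c[:,None],np.zeros(3),np.zeros(3),K(d),np.array([float(d["k1"]),0,0,0]))[0][:,0]
def mask(d,lo,hi,box=None):
    m=cv2.inRange(cv2.cvtColor(d["frame"],cv2.COLOR_BGR2HSV),lo,hi)
    if box:
        z=np.zeros_like(m);x0,y0,x1,y1=box;z[y0:y1,x0:x1]=m[y0:y1,x0:x1];m=z
    return m
def rect(m):
    cs,_=cv2.findContours(m,cv2.RETR_EXTERNAL,cv2.CHAIN_APPROX_NONE)
    c=max(cs,key=cv2.contourArea);return cv2.minAreaRect(c),cv2.contourArea(c),c
E
python3 - <<'E'
from h import *
t=load("top0.npz")
# stand: orange/brown
m=mask(t,(5,90,90),(16,255,255),(370,170,410,215))
r,a,c=rect(m);print("stand",r,a);b=onplane(t,cv2.boxPoints(r),42);print(b.round(1).tolist(),b.mean(0).round(1),np.linalg.norm(np.diff(b,axis=0),axis=1))
print("yaw",np.degrees(np.arctan2(*(b[1]-b[0])[[1,0]])))
m=mask(t,(15,150,200),(25,255,255),(380,180,402,205));v,u=np.nonzero(m);print(list(zip(u,v)))
if len(u):print(onplane(t,[[u.mean(),v.mean()]],102))
m=mask(t,(0,90,120),(8,255,255),(262,180,280,200))|mask(t,(172,90,120),(180,255,255),(262,180,280,200));v,u=np.nonzero(m);print(list(zip(u,v)))
print("button",onplane(t,[[u.mean(),v.mean()]],75))
m=mask(t,(0,0,190),(180,50,255),(258,178,278,200));r,a,c=rect(m);print("boss",r,a)
b=onplane(t,cv2.boxPoints(r),88);print(b.round(1).tolist(),b.mean(0))
print("boss depth pts",depthpts(t,[[265,186],[272,186],[265,193],[272,193]]))
m=mask(t,(100,120,120),(120,255,255),(245,165,300,225));r,a,c=rect(m);print("blue",r,a);b=onplane(t,cv2.boxPoints(r),62);print(b.round(1).tolist())
print(depthpts(t,[[280,182],[285,207],[262,206],[275,212]]))
E
```

```text
stand ((387.9525146484375, 192.7554473876953), (22.298734664916992, 21.78611946105957), 19.98310661315918) 446.5
[[505.1, -142.7, 42.0], [566.6, -166.5, 42.0], [542.5, -228.8, 42.0], [481.2, -204.8, 42.0]] [ 523.8 -185.7   42. ] [66.04349696 66.80923555 65.85364174]
yaw -21.18940546330933
[(np.int64(383), np.int64(182)), (np.int64(384), np.int64(182)), (np.int64(385), np.int64(182)), (np.int64(386), np.int64(182)), (np.int64(387), np.int64(182)), (np.int64(383), np.int64(183)), (np.int64(384), np.int64(183)), (np.int64(385), np.int64(183)), (np.int64(386), np.int64(183)), (np.int64(387), np.int64(183)), (np.int64(388), np.int64(183)), (np.int64(389), np.int64(183)), (np.int64(390), np.int64(183)), (np.int64(382), np.int64(184)), (np.int64(384), np.int64(184)), (np.int64(385), np.int64(184)), (np.int64(386), np.int64(184)), (np.int64(387), np.int64(184)), (np.int64(388), np.int64(184)), (np.int64(389), np.int64(184)), (np.int64(390), np.int64(184)), (np.int64(391), np.int64(184)), (np.int64(392), np.int64(184)), (np.int64(393), np.int64(184)), (np.int64(382), np.int64(185)), (np.int64
[... 7196 characters left out ...]
777344) 136.0
[[549.6, 192.1, 88.0], [560.8, 156.8, 88.0], [526.3, 145.5, 88.0], [515.1, 180.7, 88.0]] [537.9498851  168.77436359  88.        ]
boss depth pts [[545.55258127 177.14815397  94.55479337]
 [545.41118319 157.04963692  92.38834308]
 [525.29911762 177.57969982  92.52426081]
 [525.02347927 157.24998193  91.7935918 ]]
blue ((271.60003662109375, 196.79998779296875), (39.21223831176758, 28.460494995117188), 71.56504821777344) 1058.5
[[559.1, 222.1, 62.0], [584.8, 140.8, 62.0], [472.9, 104.5, 62.0], [447.4, 185.2, 62.0]]
[[559.35769251 137.0474289   66.37302818]
 [484.84525657 123.29680816  61.23534122]
 [488.79962288 191.80238459  62.87330363]
 [470.24760391 152.30536973  67.86762347]]
```

```bash
python3 -m pendant '[27,-31,3,-0.08,85,27,-31,3,-0.08,85,27,-31,3,-0.08,85,27,-31,3,-0.08,85,27,-31,3,-0.08,85,27,-31,3,-0.08,85,27,-31,3,-0.08,85,27,-31,3,-0.08,85,27,-31,3,-0.08,85,27,-31,3,-0.08,85,27,-31,3,-0.08,85,27,-31,3,-0.08,85]'
```

```text
time: 1.15
tool_pos: [499.8, 192.6, 261.5]
tcp_rot: [-179.5, -0.2, 105.8]
ft_force: [0.8, 0.7, 0.0]
finger_gap: 85.0
```

```bash
python3 -m pendant '[20,-12,4,0.02,85,15,-8,4,0.02,85,0,0,0,0,85,0,0,0,0,85]'
python3 - <<'E'
from h import *
print(sensors.sense()["tool_pos"],sensors.sense()["tcp_rot"],sensors.sense()["ft_force"])
d=snap("wrist");np.savez("w1.npz",**d);cv2.imwrite("pics/w1.png",d["frame"])
E
```

```text
time: 1.48
tool_pos: [540.3, 162.6, 268.6]
tcp_rot: [-179.5, -0.1, 107.2]
ft_force: [-0.4, -0.1, 0.4]
finger_gap: 84.8
[540.30651151 162.5915627  268.63961544] [-1.79474835e+02 -5.65422749e-02  1.07177640e+02] [-0.43545608 -0.09721916  0.35140762]
```

View pics/w1.png

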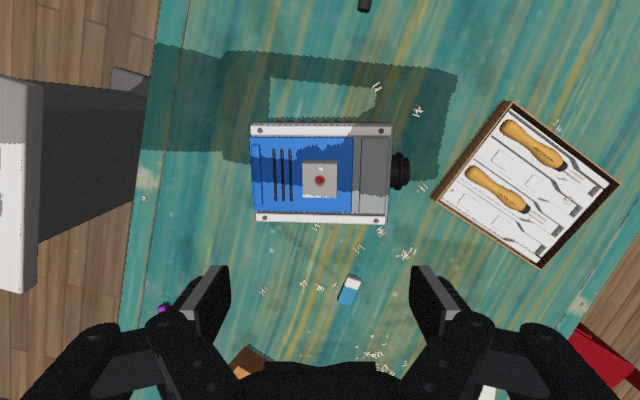

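Run:
```python
from h import *
d=load("w1.npz")
cv2.imwrite("pics/w1c.png",cv2.resize(d["frame"][110:240,240:420],None,fx=4,fy=4,interpolation=cv2.INTER_CUBIC))
m=mask(d,(0,90,80),(8,255,255),(300,160,340,200))|mask(d,(170,90,80),(180,255,255),(300,160,340,200))
r,a,c=rect(m);print("btn",r,a,onplane(d,[r[0]],78))
m=mask(d,(0,0,100),(180,60,255),(296,155,342,203));r,a,c=rect(m);print("boss",r,a)
b=onplane(d,cv2.boxPoints(r),92);print(b.round(1).tolist(),b.mean(0).round(1))
print("z boss",[depthpts(d,[p])[0].round(1).tolist() for p in ((309,168),(331,168),(309,192),(331,192),(320,180))])
m=mask(d,(100,120,60),(125,255,255),(240,120,360,225));r,a,c=rect(m);print("blue",r,a);b=onplane(d,cv2.boxPoints(r),65);print(b.round(1).tolist())
print(depthpts(d,[[265,150],[265,205],[345,150],[345,205]]).round(1).tolist())
```

```text
btn ((319.5, 179.0), (6.0, 7.0), 90.0) 36.0 [[537.71217235 168.59448571  78.        ]]
boss ((319.0, 180.0), (34.0, 34.0), 90.0) 1108.5
[[514.8, 182.0, 92.0], [548.3, 192.4, 92.0], [559.5, 158.0, 92.0], [524.9, 147.2, 92.0]] [536.9 169.9  92. ]
z boss [[523.2, 179.0, 90.9], [544.9, 186.1, 92.9], [530.5, 154.2, 90.3], [552.6, 162.0, 93.4], [520.4, 234.9, 411.2]]
blue ((301.0, 174.5), (75.0, 104.0), 90.0) 7384.5
[[450.9, 187.7, 65.0], [559.5, 221.4, 65.0], [587.5, 140.1, 65.0], [470.8, 103.7, 65.0]]
[[470.9, 179.0, 63.1], [486.4, 116.6, 62.1], [555.3, 205.8, 69.0], [575.2, 146.5, 69.0]]
```

View pics/w1c.png

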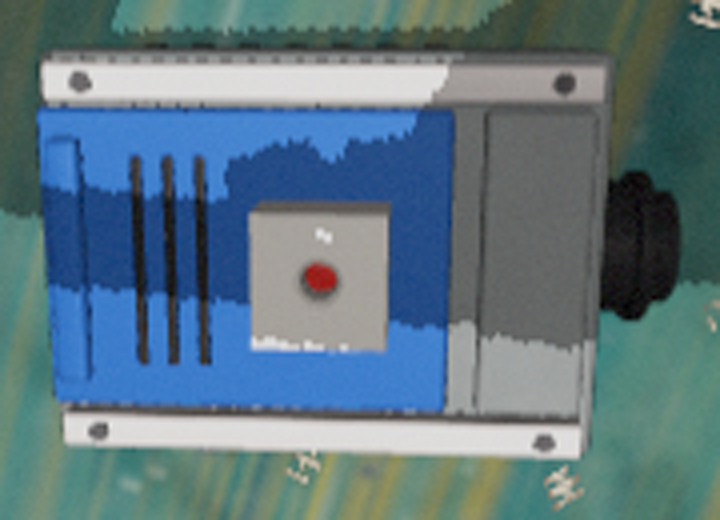

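```bash
python3 -m pendant '[-2,-38,0,-0.06,85,-2,-38,0,-0.06,85,-2,-38,0,-0.06,85,-2,-38,0,-0.06,85,-2,-38,0,-0.06,85,-2,-38,0,-0.06,85,-2,-38,0,-0.06,85,-2,-38,0,-0.06,85,-2,-30,0,-0.06,85,0,0,0,0,85,0,0,0,0,85]'
python3 - <<'E'
from h import *
d=snap("wrist");np.savez("w2.npz",**d);cv2.imwrite("pics/w2.png",d["frame"])
E
```

```text
time: 2.45
tool_pos: [511.8, -169.4, 264.9]
tcp_rot: [-179.2, -0.3, 75.9]
ft_force: [0.2, -0.1, -0.3]
finger_gap: 85.1
```

View pics/w2.png

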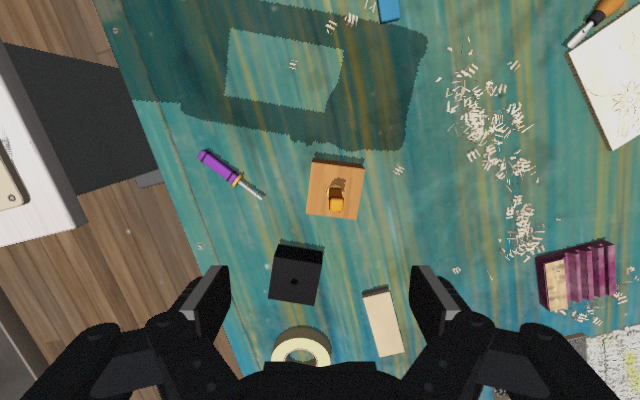

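Run:
```python
from h import *
d=load("w2.npz")
cv2.imwrite("pics/w2c.png",cv2.resize(d["frame"][145:235,290:385],None,fx=6,fy=6,interpolation=cv2.INTER_CUBIC))
```

```text
(no output)
```

View pics/w2c.png

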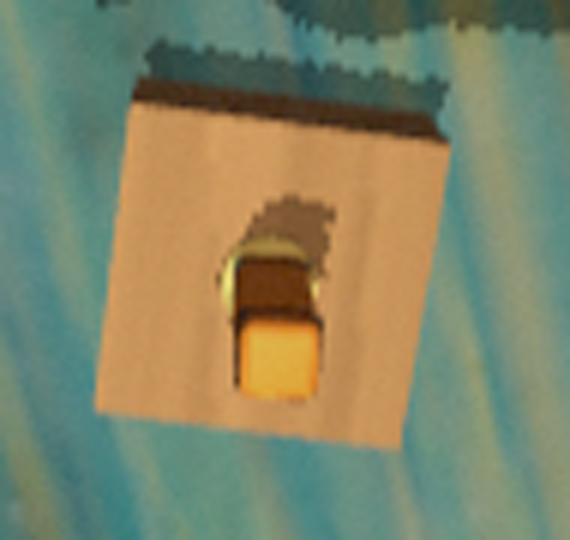

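Run:
```python
from h import *
d=load("w2.npz")
f=lambda L:np.array(L)/6+[290-.5+.08,145-.5+.08]
h=onplane(d,f([(245,321),(321,319),(317,401),(240,397)]),102)
print(h.round(1).tolist(),h.mean(0))
e=[h[1]-h[0],h[2]-h[3],h[0]-h[3],h[1]-h[2]];print([np.degrees(np.arctan2(v[1],v[0])).round(1) for v in e],[np.linalg.norm(v).round(1) for v in e])
s=onplane(d,f([(133,103),(448,145),(402,448),(97,410)]),42);print(s.mean(0),[np.linalg.norm(s[i]-s[i-1]).round(1) for i in range(4)])
v=s[1]-s[0];print(np.degrees(np.arctan2(v[1],v[0])))
# top cam triangulation
t=load("top0.npz");print(proj(t,[h.mean(0)]),onplane(t,[[391.4,191.4]],102))
print(sensors.sense()["tool_pos"],sensors.sense()["tcp_rot"])
```

```text
[[520.5, -177.9, 102.0], [533.1, -180.7, 102.0], [529.2, -194.7, 102.0], [516.5, -190.9, 102.0]] [ 524.812518   -186.03470051  102.        ]
[np.float64(-12.3), np.float64(-17.0), np.float64(72.8), np.float64(74.5)] [np.float64(12.9), np.float64(13.3), np.float64(13.6), np.float64(14.6)]
[ 524.80020326 -186.62930541   42.        ] [np.float64(63.9), np.float64(62.7), np.float64(63.6), np.float64(63.7)]
-21.57584366554968
[[391.06502044 190.89166077]] [[ 523.34027377 -186.94873396  102.        ]]
[ 511.81729874 -169.07481349  264.83581332] [-179.23114652   -0.2660358    75.92979755]
```

```bash
python3 -m pendant '[13,-17,0,-0.025,85,0,0,-20,0,85,0,0,-25,0,85,0,0,-25,0,85,0,0,0,0,85,0,0,0,0,85]'
python3 - <<'E'
from h import *
print(sensors.sense()["tool_pos"],sensors.sense()["tcp_rot"])
d=snap("wrist");np.savez("w3.npz",**d);cv2.imwrite("pics/w3.png",d["frame"])
E
```

```text
time: 3.0
tool_pos: [527.4, -175.0, 194.7]
tcp_rot: [-179.4, -0.4, 75.4]
ft_force: [0.5, 0.3, 0.6]
finger_gap: 85.2
[ 527.41468594 -175.03634644  194.73929376] [-179.41760193   -0.39179247   75.40848843]
```

View pics/w3.png

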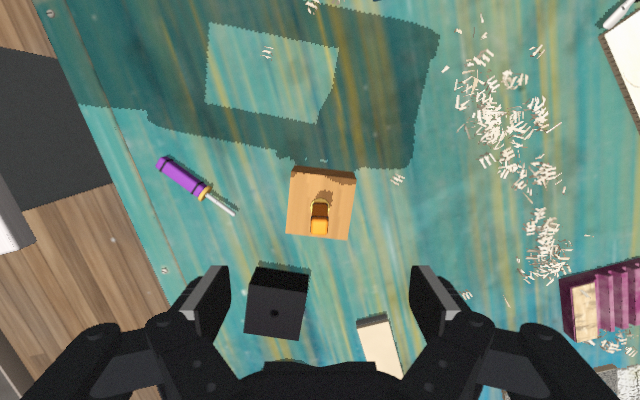

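Run:
```python
from h import *
d=load("w3.npz")
x0,y0=280,160
cv2.imwrite("pics/w3c.png",cv2.resize(d["frame"][y0:y0+90,x0:x0+90],None,fx=6,fy=6,interpolation=cv2.INTER_CUBIC))
```

```text
(no output)
```

View pics/w3c.png

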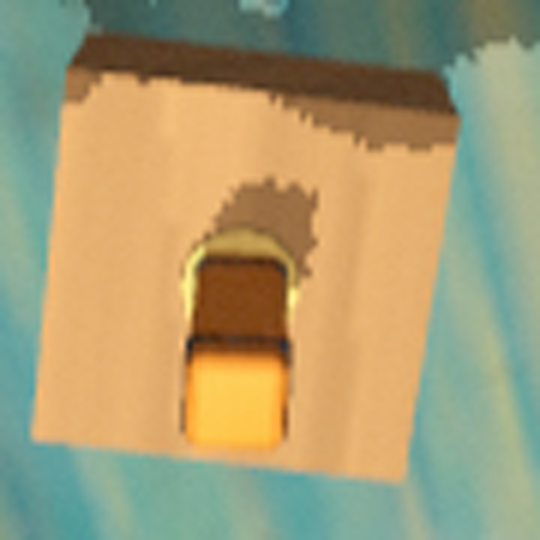

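Run:
```python
from h import *
d=load("w3.npz")
f=lambda L:np.array(L)/6+[280-.5+.08,160-.5+.08]
h=onplane(d,f([(190,348),(290,346),(286,446),(184,448)]),102)
print(h.mean(0));e=[h[1]-h[0],h[2]-h[3],h[0]-h[3],h[1]-h[2]];print([np.degrees(np.arctan2(v[1],v[0])).round(1) for v in e],[np.linalg.norm(v).round(1) for v in e])
s=onplane(d,f([(66,100),(460,115),(408,482),(34,440)]),42);print(s.mean(0),[np.linalg.norm(s[i]-s[i-1]).round(1) for i in range(4)])
s=onplane(d,f([(240,262)]),46);print("collar",s)
print(d["view"].round(3).tolist())
```

```text
[ 525.05073328 -185.34945256  102.        ]
[np.float64(-13.2), np.float64(-13.1), np.float64(71.7), np.float64(73.7)] [np.float64(13.4), np.float64(13.9), np.float64(14.4), np.float64(14.3)]
[ 524.39203937 -187.93997638   42.        ] [np.float64(59.1), np.float64(63.6), np.float64(64.2), np.float64(64.4)]
collar [[ 525.64125472 -182.21583864   46.        ]]
[[0.968, -0.252, -0.01, -553.991], [-0.238, -0.926, 0.292, -63.732], [-0.083, -0.28, -0.956, 339.716], [0.0, 0.0, 0.0, 1.0]]
```

```bash
python3 -m pendant '[-2,-8,-5,-0.015,85,-1,-6,-10,0,85,0,0,-20,0,85,0,0,-25,0,85,0,0,-25,0,85,0,0,-10,0,85,0,0,0,0,85]'
```

```text
time: 3.63
tool_pos: [528.9, -192.7, 104.7]
tcp_rot: [179.7, -0.2, 74.6]
ft_force: [-0.6, -0.6, -1.2]
finger_gap: 84.9
```

```bash
python3 -m pendant '[-4,7,0,0,85,0,0,0,0,85]';  python3 -m pendant '[0,0,-10,0,85,0,0,0,0,85]'
```

```text
time: 3.8
tool_pos: [524.7, -186.1, 105.7]
tcp_rot: [179.7, -0.2, 74.5]
ft_force: [-0.2, 1.1, 0.2]
finger_gap: 85.0
time: 3.97
tool_pos: [526.3, -186.6, 98.1]
tcp_rot: [179.4, -0.2, 74.6]
ft_force: [-0.7, 0.1, 0.1]
finger_gap: 85.2
```

```bash
cat >> h.py <<'E'
def avg(n=6,verbose=False):
    P=[];O=[];F=[];T=[]
    for i in range(n):
        s=sensors.sense();P.append(s["tool_pos"]);O.append(s["tcp_rot"]);F.append(s["ft_force"]);T.append(s["wrist_torque"]);viewer.snapshot("wrist")
    O=np.array(O);O[:,0]=O[:,0]%360
    P=np.array(P);F=np.array(F)
    print("t",round(s["time"],2),"pos",P.mean(0).round(2),"sd",P.std(0).round(2),"rot",O.mean(0).round(2),O.std(0).round(2),"F",F.mean(0).round(2),F.std(0).round(2),"T",np.mean(T,0).round(3),"gap",round(s["finger_gap"],1))
    return P.mean(0)
E
python3 -c "
from h import *
avg(6)"
```

```text
t 4.22 pos [ 527.22 -187.04   99.53] sd [0.4  0.21 0.64] rot [ 1.793e+02 -1.500e-01  7.456e+01] [0.05 0.01 0.  ] F [-0.22  0.13  0.16] [0.38 0.46 0.35] T [0.002 0.008 0.005] gap 84.7
```

```bash
python3 -m pendant '[-2,1,-20,-0.005,85,0,0,-20,0,85,0,0,0,0,85]'; python3 -c "
from h import *
avg(5)"
```

```text
time: 4.52
tool_pos: [527.1, -187.0, 61.1]
tcp_rot: [179.0, -0.1, 74.3]
ft_force: [-0.4, -0.4, -0.7]
finger_gap: 85.2
t 4.72 pos [ 528.53 -187.65   63.75] sd [0.99 0.44 1.64] rot [ 1.7885e+02 -7.0000e-02  7.4260e+01] [0.12 0.02 0.  ] F [-0.19 -0.24 -0.24] [0.33 0.55 0.69] T [-0.006  0.029  0.001] gap 84.9
```

Run:
```python
from h import *
for i in range(6):
    s=sensors.sense();print(round(s["time"],2),s["tool_pos"].round(2),s["tcp_rot"].round(2),s["qd"].round(2));viewer.snapshot("wrist")
```

```text
4.77 [ 529.96 -188.29   65.8 ] [ 1.7865e+02 -4.0000e-02  7.4260e+01] [ 0.01 -0.16 -0.08 -0.13 -0.27  0.03]
4.82 [ 529.99 -188.3    65.79] [ 1.7864e+02 -4.0000e-02  7.4260e+01] [-0.    0.11  0.09  0.05 -0.12  0.02]
4.87 [ 529.9  -188.26   65.64] [ 1.7865e+02 -4.0000e-02  7.4260e+01] [-0.08  0.15  0.21 -0.05 -0.17  0.09]
4.92 [ 529.76 -188.22   65.45] [ 1.7866e+02 -4.0000e-02  7.4260e+01] [-0.02  0.17  0.34 -0.02 -0.21 -0.04]
4.97 [ 529.62 -188.12   65.22] [ 1.7868e+02 -5.0000e-02  7.4260e+01] [-0.05  0.15  0.29  0.    0.02 -0.04]
5.02 [ 529.51 -188.06   65.03] [ 1.787e+02 -5.000e-02  7.426e+01] [-0.04  0.25  0.18 -0.11 -0.08 -0.14]
```

```bash
cat >> h.py <<'E'
def settle(n=12,k=4):
    for i in range(n):
        if i%k==0:
            s=sensors.sense();print(round(s["time"],2),s["tool_pos"].round(2),s["tcp_rot"].round(2),s["ft_force"].round(1))
        viewer.snapshot("wrist")
    s=sensors.sense();print(round(s["time"],2),s["tool_pos"].round(2),s["tcp_rot"].round(2),s["ft_force"].round(1),s["wrist_torque"].round(2),round(s["finger_gap"],1))
E
python3 -c "
from h import *
settle(16,4)"
```

```text
5.07 [ 529.39 -188.06   64.87] [ 1.7871e+02 -5.0000e-02  7.4260e+01] [-0.7 -0.1 -0.1]
5.27 [ 529.14 -187.9    64.45] [ 1.7875e+02 -6.0000e-02  7.4260e+01] [-0.7 -0.3  0.1]
5.47 [ 529.11 -187.91   64.36] [ 1.7876e+02 -6.0000e-02  7.4260e+01] [ 0.3 -0.4  0.3]
5.67 [ 529.11 -187.92   64.37] [ 1.7876e+02 -6.0000e-02  7.4260e+01] [ 0.1  0.6 -0.6]
5.87 [ 529.12 -187.92   64.38] [ 1.7875e+02 -6.0000e-02  7.4260e+01] [-0.2 -0.5 -0.5] [0.02 0.02 0.  ] 85.2
```

```bash
python3 -m pendant '[-2,1,25,0,85,-1,1,25,0,85,0,0,0,0,85]'; python3 -c "
from h import *
settle(12,6)"
```

```text
time: 6.12
tool_pos: [524.1, -185.0, 113.7]
tcp_rot: [179.0, -0.1, 74.3]
ft_force: [1.3, -0.2, 1.3]
finger_gap: 84.8
6.12 [ 524.06 -184.99  113.66] [ 1.7905e+02 -1.1000e-01  7.4250e+01] [ 1.3 -0.2  1.3]
6.42 [ 521.09 -183.72  107.69] [179.5   -0.18  74.25] [-0.1 -0.4 -0.5]
6.72 [ 521.62 -183.97  108.59] [ 1.7942e+02 -1.6000e-01  7.4250e+01] [-1.6  0.2 -0.1] [-0.05  0.02 -0.06] 85.1
```

```bash
python3 -m pendant '[2,-1,-6,0,85,1,0,-7,0,85,0,0,-7,0,85,0,0,-7,0,85,0,0,-7,0,85,0,0,-6,0,85]'; python3 -c "
from h import *
settle(12,6)"
```

```text
time: 7.22
tool_pos: [525.4, -185.3, 65.2]
tcp_rot: [179.3, -0.2, 74.2]
ft_force: [-0.4, 0.2, 0.3]
finger_gap: 84.9
7.22 [ 525.42 -185.3    65.24] [ 1.7934e+02 -1.5000e-01  7.4250e+01] [-0.4  0.2  0.3]
7.52 [ 526.29 -185.66   67.15] [ 1.7923e+02 -1.3000e-01  7.4250e+01] [ 0.5 -0.9  0.2]
7.82 [ 526.13 -185.63   67.02] [ 1.7924e+02 -1.4000e-01  7.4250e+01] [0.8 0.2 0.4] [-0.   -0.01 -0.04] 85.1
```

```bash
python3 -m pendant '[-1,0,-9,0,85]'; python3 -c "
from h import *
settle(10,10)
d=snap('wrist');np.savez('w4.npz',**d);cv2.imwrite('pics/w4.png',d['frame'])"
```

```text
time: 7.9
tool_pos: [526.7, -186.3, 59.9]
tcp_rot: [179.0, -0.1, 74.2]
ft_force: [0.6, 0.1, -0.4]
finger_gap: 84.6
7.9 [ 526.71 -186.29   59.86] [ 1.7903e+02 -1.1000e-01  7.4250e+01] [ 0.6  0.1 -0.4]
8.4 [ 525.28 -185.69   58.2 ] [ 1.7922e+02 -1.3000e-01  7.4250e+01] [0.5 0.8 0.6] [-0.02  0.02 -0.01] 85.2
```

View pics/w4.png

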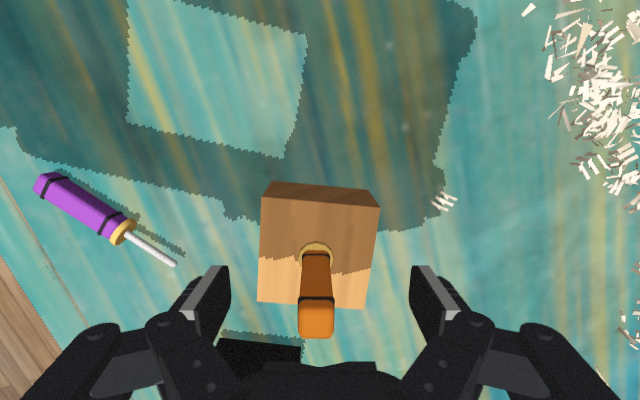

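```bash
python3 -m pendant '[0,0,0,0,40,0,0,0,0,25,0,0,0,0,14,0,0,0,0,10,0,0,0,0,5,0,0,0,0,5]' 30;  python3 -m pendant '[0,0,0,0,5,0,0,0,0,5,0,0,0,0,5,0,0,0,0,5]' 80; python3 -c "
from h import *
settle(10,10)"
```

```text
time: 8.95
tool_pos: [525.2, -185.7, 58.5]
tcp_rot: [179.2, -0.1, 74.2]
ft_force: [-7.4, 1.7, 7.5]
finger_gap: 13.6
time: 9.28
tool_pos: [524.9, -185.6, 58.6]
tcp_rot: [179.3, -0.1, 74.2]
ft_force: [-1.1, -0.4, 0.9]
finger_gap: 12.6
9.28 [ 524.92 -185.59   58.63] [ 1.7927e+02 -1.3000e-01  7.4250e+01] [-1.1 -0.4  0.9]
9.78 [ 524.9  -185.57   58.6 ] [ 1.7927e+02 -1.3000e-01  7.4250e+01] [-1.4  0.4  2.1] [ 0.11  0.24 -0.02] 12.9
```

```bash
W='from h import *
settle(5,5)'; python3 -m pendant '[0,0,10,0,5]'; python3 -c "$W"; python3 -m pendant '[0,0,14,0,5]'; python3 -c "$W";python3 -m pendant '[0,0,16,0,5]'; python3 -c "$W"
```

```text
time: 9.87
tool_pos: [523.5, -184.9, 66.7]
tcp_rot: [179.5, -0.2, 74.2]
ft_force: [0.2, 0.7, -1.0]
finger_gap: 12.7
9.87 [ 523.45 -184.92   66.72] [ 1.7947e+02 -1.7000e-01  7.4250e+01] [ 0.2  0.7 -1. ]
10.12 [ 524.92 -185.6    68.87] [ 1.7926e+02 -1.3000e-01  7.4250e+01] [-2.   0.6  1.8] [ 0.11  0.44 -0.02] 12.4
time: 10.2
tool_pos: [523.2, -184.7, 80.1]
tcp_rot: [179.5, -0.2, 74.3]
ft_force: [-1.3, 0.0, -1.2]
finger_gap: 12.9
10.2 [ 523.17 -184.74   80.12] [ 1.795e+02 -1.700e-01  7.425e+01] [-1.3  0.  -1.2]
10.45 [ 524.98 -185.63   82.83] [ 1.7924e+02 -1.3000e-01  7.4250e+01] [-2.6  1.3  1.2] [ 0.18  0.49 -0.01] 12.9
time: 10.53
tool_pos: [523.0, -184.7, 95.3]
tcp_rot: [179.5, -0.2, 74.2]
ft_force: [0.5, -0.1, -1.3]
finger_gap: 13.1
10.53 [ 523.04 -184.73   95.34] [ 1.7952e+02 -1.7000e-01  7.4250e+01] [ 0.5 -0.1 -1.3]
10.78 [ 525.28 -185.76   98.48] [ 1.7919e+02 -1.2000e-01  7.4250e+01] [-0.1 -0.4  0.2] [-0.02  0.03  0.03] 12.9
```

```bash
python3 -m pendant '[0,0,25,0,5,0,0,35,0,5,0,0,35,0,5,0,0,10,0,5]'; python3 -m pendant '[1,30,0,0.06,5,1,38,0,0.06,5,1,38,0,0.06,5,1,38,0,0.06,5,1,38,0,0.06,5,1,38,0,0.06,5,1,38,0,0.06,5,1,38,0,0.06,5,1,30,0,0.06,5,0,0,0,0,5]';  python3 -c "
from h import *
settle(12,6)"
```

```text
time: 11.12
tool_pos: [520.1, -183.4, 197.4]
tcp_rot: [180.0, -0.3, 74.2]
ft_force: [1.1, 0.1, 0.7]
finger_gap: 12.9
time: 11.95
tool_pos: [528.4, 153.1, 194.2]
tcp_rot: [179.6, -0.2, 106.2]
ft_force: [0.0, -0.8, 0.1]
finger_gap: 13.0
11.95 [528.4  153.05 194.16] [179.56  -0.18 106.24] [ 0.  -0.8  0.1]
12.25 [529.3  146.46 195.01] [ 1.7957e+02 -3.0000e-02  1.0565e+02] [-0.1  1.1  0.1]
12.55 [529.34 147.16 195.42] [ 1.7954e+02 -5.0000e-02  1.0570e+02] [-1.4 -0.  -0.1] [ 0.01  0.02 -0.03] 12.9
```

```bash
python3 -m pendant '[8,22,0,0.03,5]';  python3 -c "
from h import *
settle(8,8)"; python3 -m pendant '[0,0,-25,0,5]';  python3 -c "
from h import *
settle(10,5)
for n in ('wrist','side','top'):
  d=snap(n);np.savez(n+'5.npz',**d);cv2.imwrite('pics/%s5.png'%n,d['frame'])
"
```

```text
time: 12.63
tool_pos: [537.1, 166.5, 195.5]
tcp_rot: [179.6, 0.0, 107.2]
ft_force: [0.9, -0.2, -1.1]
finger_gap: 12.9
12.63 [537.12 166.46 195.49] [1.7959e+02 3.0000e-02 1.0723e+02] [ 0.9 -0.2 -1.1]
13.03 [537.19 168.7  195.37] [ 1.7955e+02 -4.0000e-02  1.0739e+02] [0.5 0.  0.1] [-0.04  0.05  0.03] 13.1
time: 13.12
tool_pos: [540.5, 169.1, 175.8]
tcp_rot: [179.0, 0.0, 107.4]
ft_force: [1.6, 0.9, 1.4]
finger_gap: 12.9
13.12 [540.5  169.09 175.81] [1.7902e+02 1.0000e-02 1.0736e+02] [1.6 0.9 1.4]
13.37 [537.05 168.51 170.76] [ 1.7958e+02 -4.0000e-02  1.0738e+02] [ 0.3 -0.   0.1]
13.62 [537.68 168.83 171.32] [ 1.7947e+02 -3.0000e-02  1.0739e+02] [ 0.6  0.2 -0.6] [ 0.04  0.02 -0.01] 13.0
```

View pics/wrist5.png

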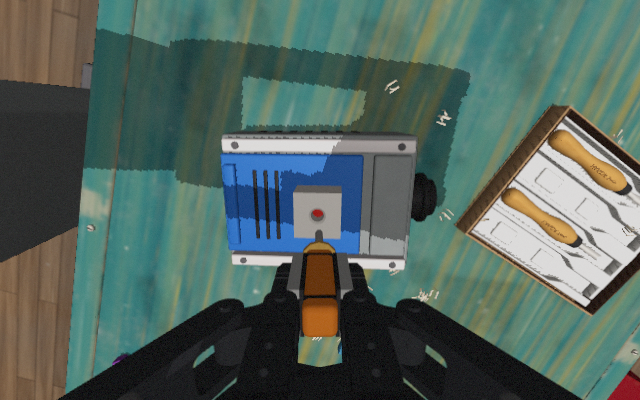

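Run:
```python
from h import *
d=load("wrist5.npz")
cv2.imwrite("pics/w5c.png",cv2.resize(d["frame"][175:265,270:365],None,fx=6,fy=6,interpolation=cv2.INTER_CUBIC))
s=load("side5.npz");p=proj(s,[[537,169,92]])[0].astype(int);print(p)
cv2.imwrite("pics/s5c.png",cv2.resize(s["frame"][p[1]-50:p[1]+40,p[0]-50:p[0]+50],None,fx=6,fy=6,interpolation=cv2.INTER_CUBIC))
```

```text
[298 183]
```

View pics/w5c.png

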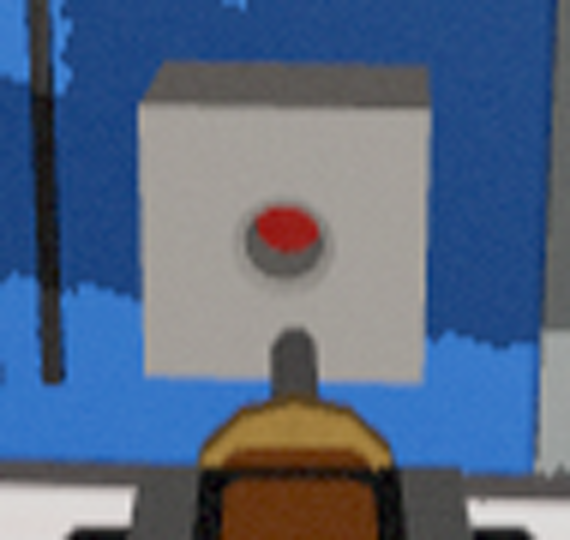

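View pics/s5c.png

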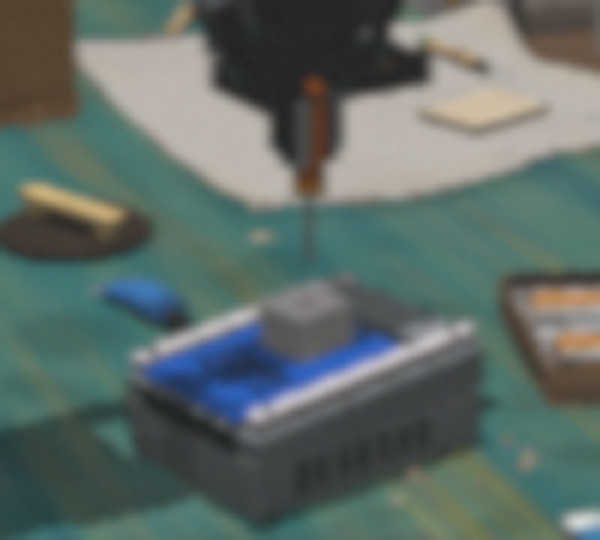

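Run:
```python
from h import *
d=load("wrist5.npz")
f=lambda L:np.array(L)/6+[270-.5+.08,175-.5+.08]
m=onplane(d,f([(285,240)]),92)[0];t=onplane(d,f([(295,349)]),116.7)[0]
print("mouth",m,"tip",t,"delta",m-t)
# boss corners
b=onplane(d,f([(140,102),(430,107),(424,383),(147,376)]),92);print(b.mean(0),[np.linalg.norm(b[i]-b[i-1]).round(1) for i in range(4)])
v=b[1]-b[0];w=b[2]-b[3];print(np.degrees(np.arctan2(v[1],v[0])),np.degrees(np.arctan2(w[1],w[0])))
print([depthpts(d,f([p]))[0].round(1).tolist() for p in [(170,130),(400,130),(170,350),(400,350),(285,225)]])
# button centre: red at (287,229)
for z in (70,75,80):print(z,onplane(d,f([(287,222)]),z))
# side: tip vs mouth
s=load("side5.npz");print("side proj tip",proj(s,[t,m,[*m[:2],116.7]]))
```

```text
mouth [537.02374523 170.77690563  92.        ] tip [539.53777993 166.38492359 116.7       ] delta [ -2.5140347    4.39198204 -24.7       ]
[537.27944266 170.13504527  92.        ] [np.float64(36.2), np.float64(35.6), np.float64(36.6), np.float64(35.7)]
16.250649883542707 15.623230323407238
[[519.3, 180.0, 91.2], [546.3, 188.7, 92.5], [527.5, 151.6, 90.4], [555.5, 161.1, 92.2], [537.6, 169.1, 80.4]]
70 [[538.69197703 166.45867975  70.        ]]
75 [[538.20712646 167.97210968  75.        ]]
80 [[537.7222759 169.4855396  80.       ]]
side proj tip [[299.71570156 176.65130886]
 [298.50986036 183.48364433]
 [298.46772889 176.3069491 ]]
```

```bash
python3 -m pendant '[-2,4,-16,0,5]';  python3 -c "
from h import *
settle(12,12)
for n in ('wrist','side'):
  d=snap(n);np.savez(n+'6.npz',**d)
d=load('wrist6.npz');cv2.imwrite('pics/w6c.png',cv2.resize(d['frame'][185:275,270:365],None,fx=6,fy=6,interpolation=cv2.INTER_CUBIC))
s=load('side6.npz');cv2.imwrite('pics/s6c.png',cv2.resize(s['frame'][150:210,265:335],None,fx=8,fy=8,interpolation=cv2.INTER_CUBIC))
"
```

```text
time: 13.85
tool_pos: [537.9, 172.8, 158.3]
tcp_rot: [179.2, 0.0, 107.4]
ft_force: [0.2, 0.9, 0.4]
finger_gap: 12.8
13.85 [537.87 172.83 158.33] [1.7917e+02 1.0000e-02 1.0737e+02] [0.2 0.9 0.4]
14.45 [535.6  172.76 155.13] [ 1.7949e+02 -4.0000e-02  1.0739e+02] [-0.   0.5 -0.1] [-0.02 -0.08 -0.02] 12.7
```

View pics/w6c.png

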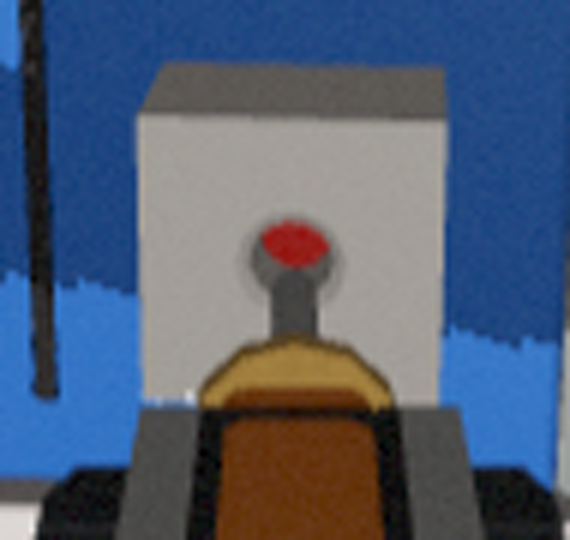

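View pics/s6c.png

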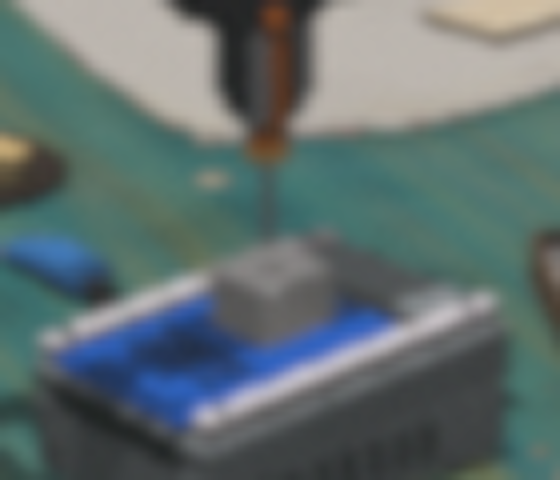

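Run:
```python
from h import *
d=load("wrist6.npz")
cv2.imwrite('pics/w6d.png',cv2.resize(cv2.convertScaleAbs(d['frame'][212:247,302:337],alpha=1.8),None,fx=16,fy=16,interpolation=cv2.INTER_LANCZOS4))
f=lambda L:np.array(L)/6+[270-.5+.08,185-.5+.08]
for y in (290,297,304):
  m=onplane(d,f([(292,258)]),92)[0];t=onplane(d,f([(294,y)]),100.5)[0];print(m,t,m-t)
b=onplane(d,f([(137,115),(446,120),(440,407),(142,403)]),92);print(b.mean(0),[np.linalg.norm(b[i]-b[i-1]).round(1) for i in range(4)])
# collar bottom at z 138.5, handle; pin axis at collar centre
s=load("side6.npz");print(proj(s,[[535.6,172.8,100.5],[537.3,170.1,92]])*1, )
```

```text
[536.97426618 170.77105074  92.        ] [537.35757385 170.16563606 100.5       ] [-0.38330767  0.60541467 -8.5       ]
[536.97426618 170.77105074  92.        ] [537.612608  169.3490641 100.5      ] [-0.63834182  1.42198664 -8.5       ]
[536.97426618 170.77105074  92.        ] [537.86826306 168.53050328 100.5       ] [-0.89399688  2.24054746 -8.5       ]
[537.16440713 169.92952166  92.        ] [np.float64(36.3), np.float64(35.6), np.float64(36.3), np.float64(36.1)]
[[297.84866795 180.87649271]
 [298.66829499 183.54356513]]
```

View pics/w6d.png

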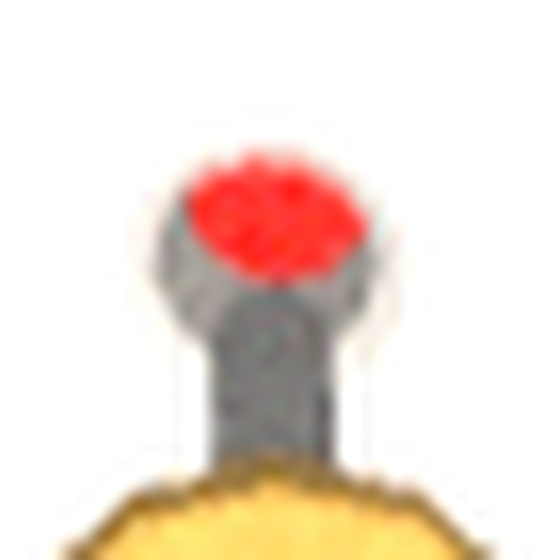

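```bash
W='from h import *
settle(6,6)'; python3 -m pendant '[0.3,0.4,-7,0,5]'; python3 -c "$W"; python3 -m pendant '[0,0,-4,0,5]'; python3 -c "$W"
```

```text
time: 14.63
tool_pos: [536.8, 173.4, 149.3]
tcp_rot: [179.4, -0.0, 107.4]
ft_force: [0.3, -0.1, -0.0]
finger_gap: 12.9
14.63 [536.78 173.36 149.35] [ 1.7935e+02 -2.0000e-02  1.0739e+02] [ 0.3 -0.1 -0. ]
14.93 [535.68 173.14 147.8 ] [ 1.7952e+02 -4.0000e-02  1.0739e+02] [-0.1  0.6 -0.3] [-0.05 -0.02  0.06] 13.4
time: 15.02
tool_pos: [536.4, 173.3, 144.7]
tcp_rot: [179.4, -0.0, 107.4]
ft_force: [-0.1, -0.3, -0.3]
finger_gap: 13.2
15.02 [536.37 173.28 144.69] [ 1.7943e+02 -3.0000e-02  1.0739e+02] [-0.1 -0.3 -0.3]
15.32 [535.71 173.14 143.84] [ 1.7952e+02 -4.0000e-02  1.0739e+02] [ 0.7  0.9 -1.3] [-0.04 -0.    0.03] 12.9
```

```bash
python3 -m pendant '[0,0,-3,0,5]'; python3 -c "
from h import *
settle(6,6)
d=snap('wrist');np.savez('w7.npz',**d)
cv2.imwrite('pics/w7.png',cv2.resize(cv2.convertScaleAbs(d['frame'][195:265,280:360],alpha=1.5),None,fx=8,fy=8,interpolation=cv2.INTER_CUBIC))"
```

```text
time: 15.4
tool_pos: [536.2, 173.3, 141.5]
tcp_rot: [179.4, -0.0, 107.4]
ft_force: [0.1, -0.1, 0.0]
finger_gap: 12.6
15.4 [536.21 173.27 141.51] [ 1.7945e+02 -3.0000e-02  1.0740e+02] [ 0.1 -0.1  0. ]
15.7 [535.72 173.14 140.83] [ 1.7952e+02 -4.0000e-02  1.0739e+02] [-0.4  0.5 -0.7] [ 0.01 -0.07  0.01] 12.8
```

View pics/w7.png

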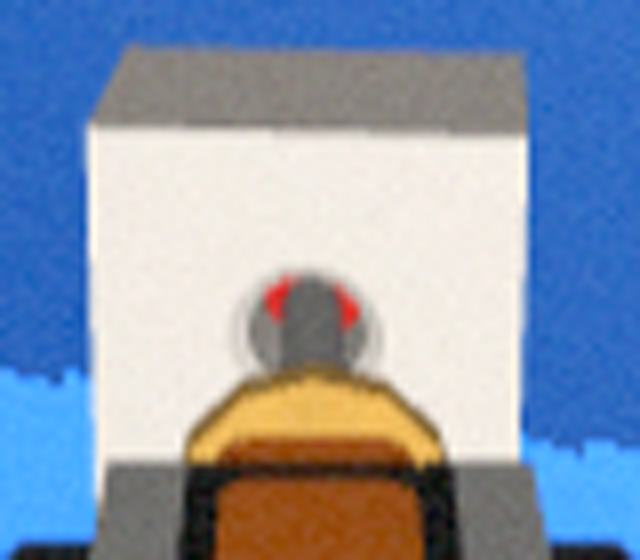

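```bash
W='from h import *
settle(5,5)'; python3 -m pendant '[0,-0.3,-3,0,5]'; python3 -c "$W"; python3 -m pendant '[0,0,-2,0,5]'; python3 -c "$W"; python3 -m pendant '[0,0,-2,0,5]'; python3 -c "$W"
```

```text
time: 15.83
tool_pos: [536.2, 173.0, 138.5]
tcp_rot: [179.4, -0.0, 107.4]
ft_force: [0.2, 0.2, -0.3]
finger_gap: 12.8
15.83 [536.24 172.99 138.55] [ 1.7944e+02 -3.0000e-02  1.0739e+02] [ 0.2  0.2 -0.3]
16.08 [535.65 172.84 137.76] [ 1.7953e+02 -4.0000e-02  1.0739e+02] [-0.6 -0.2 -0.4] [ 0.05  0.05 -0.02] 12.9
time: 16.17
tool_pos: [536.0, 172.9, 136.2]
tcp_rot: [179.5, -0.0, 107.4]
ft_force: [-0.8, -0.3, -1.0]
finger_gap: 13.0
16.17 [536.02 172.9  136.21] [ 1.7948e+02 -3.0000e-02  1.0739e+02] [-0.8 -0.3 -1. ]
16.42 [535.65 172.82 135.78] [ 1.7953e+02 -4.0000e-02  1.0739e+02] [-0.3  0.  -0.1] [-0.02 -0.02 -0.07] 12.9
time: 16.5
tool_pos: [535.9, 172.9, 134.3]
tcp_rot: [179.5, -0.0, 107.4]
ft_force: [-0.5, 0.0, 2.0]
finger_gap: 12.3
16.5 [535.89 172.9  134.28] [ 1.7950e+02 -4.0000e-02  1.0739e+02] [-0.5  0.   2. ]
16.75 [535.81 172.88 134.05] [ 1.7951e+02 -4.0000e-02  1.0739e+02] [-0.1 -0.   3.3] [ 0.04  0.12 -0.03] 12.7
```

```bash
cat > w.py <<'E'
from h import *
import sys
def w(n=5):
    F=[];
    for i in range(n):
        viewer.snapshot("wrist")
        if i>=2: F.append(np.r_[sensors.sense()["ft_force"],sensors.sense()["wrist_torque"]])
    s=sensors.sense();f=np.mean(F,0);print("t",round(s["time"],2),s["tool_pos"].round(2),s["tcp_rot"].round(2),"F",f[:3].round(1),"T",f[3:].round(2),"gap",round(s["finger_gap"],1))
w(int(sys.argv[1]) if len(sys.argv)>1 else 6)
E
python3 -m pendant '[0,0,-2,0,5]'; python3 w.py;python3 -m pendant '[0,0,-1,0,5]'; python3 w.py 8
```

```text
time: 16.83
tool_pos: [536.0, 172.9, 132.6]
tcp_rot: [179.5, -0.0, 107.4]
ft_force: [-1.5, -1.4, 3.5]
finger_gap: 12.8
t 17.13 [535.9  172.92 132.23] [ 1.7949e+02 -4.0000e-02  1.0739e+02] F [-0.3  0.3  4.2] T [-0.02  0.13  0.01] gap 12.7
time: 17.22
tool_pos: [536.1, 172.9, 131.5]
tcp_rot: [179.5, -0.0, 107.4]
ft_force: [-0.3, 0.1, 4.5]
finger_gap: 13.1
t 17.62 [535.96 172.91 131.31] [ 1.7949e+02 -3.0000e-02  1.0739e+02] F [-0.7 -0.6  4.7] T [-0.03  0.14  0.  ] gap 13.2
```

```bash
python3 -m pendant '[0,0,-1,0,5]'; python3 w.py 10;python3 -m pendant '[0,0,-0.5,0,5]'; python3 w.py 10
```

```text
time: 17.7
tool_pos: [536.1, 173.0, 130.5]
tcp_rot: [179.5, -0.0, 107.4]
ft_force: [-1.1, -0.4, 6.1]
finger_gap: 12.6
t 18.2 [536.06 172.93 130.45] [ 1.7947e+02 -3.0000e-02  1.0739e+02] F [-0.9  0.1  5.4] T [-0.01  0.18 -0.  ] gap 12.7
time: 18.28
tool_pos: [536.1, 173.0, 130.2]
tcp_rot: [179.5, -0.0, 107.4]
ft_force: [-1.4, -0.2, 6.8]
finger_gap: 13.2
t 18.78 [536.09 172.97 130.09] [ 1.7947e+02 -3.0000e-02  1.0740e+02] F [-0.9 -0.3  5.6] T [-0.05  0.22 -0.02] gap 12.8
```

```bash
python3 -m pendant '[0,0,-0.5,0,5]'; python3 w.py 10
```

```text
time: 18.87
tool_pos: [536.2, 173.0, 129.8]
tcp_rot: [179.5, -0.0, 107.4]
ft_force: [-1.5, -0.0, 5.7]
finger_gap: 12.8
t 19.37 [536.16 172.95 129.79] [ 1.7946e+02 -3.0000e-02  1.0739e+02] F [-1.1 -0.2  5.9] T [-0.06  0.26 -0.  ] gap 12.8
```

```bash
python3 -m pendant '[-1.4,-0.45,-0.4,0,5]'; python3 w.py 8; python3 -m pendant '[-1.4,-0.45,-0.4,0,5]'; python3 w.py 8
```

```text
time: 19.45
tool_pos: [535.5, 172.7, 129.9]
tcp_rot: [179.4, -0.0, 107.4]
ft_force: [2.2, 0.7, 5.9]
finger_gap: 12.9
t 19.85 [535.58 172.76 130.09] [ 1.7934e+02 -3.0000e-02  1.0739e+02] F [1.2 0.5 5.6] T [ 0.15 -0.24  0.  ] gap 13.0
time: 19.93
tool_pos: [535.2, 172.6, 130.4]
tcp_rot: [179.2, -0.0, 107.4]
ft_force: [3.3, 2.2, 5.2]
finger_gap: 13.0
t 20.33 [535.26 172.63 130.47] [ 1.7919e+02 -3.0000e-02  1.0739e+02] F [2.2 0.7 5.5] T [ 0.22 -0.46  0.01] gap 12.9
```

```bash
python3 -m pendant '[-1.4,-0.45,-1.2,0,5]'; python3 w.py 8; python3 -m pendant '[-2,-0.6,-1,0,5]'; python3 w.py 8
```

```text
time: 20.42
tool_pos: [535.1, 172.6, 130.2]
tcp_rot: [179.0, -0.0, 107.4]
ft_force: [3.6, 1.2, 5.1]
finger_gap: 13.2
t 20.82 [535.09 172.59 130.2 ] [ 1.7901e+02 -2.0000e-02  1.0739e+02] F [2.2 1.1 5.6] T [ 0.26 -0.5   0.01] gap 13.1
time: 20.9
tool_pos: [534.7, 172.4, 130.3]
tcp_rot: [178.8, -0.0, 107.4]
ft_force: [2.8, 1.1, 5.4]
finger_gap: 12.7
t 21.3 [534.35 172.32 130.18] [ 1.7883e+02 -2.0000e-02  1.0739e+02] F [2.3 1.  5.6] T [ 0.23 -0.52 -0.01] gap 12.9
```

```bash
python3 -m pendant '[-4,-1.2,-1.3,0,5]'; python3 w.py 8
```

```text
time: 21.38
tool_pos: [532.2, 171.6, 130.1]
tcp_rot: [178.6, -0.0, 107.4]
ft_force: [4.7, 2.1, 5.1]
finger_gap: 13.0
t 21.78 [531.93 171.45 130.03] [178.61  -0.   107.39] F [3.5 0.5 5.8] T [ 0.2  -0.69  0.  ] gap 12.7
```

```bash
python3 -c "
from h import *
d=snap('wrist');np.savez('w8.npz',**d)
cv2.imwrite('pics/w8.png',cv2.resize(cv2.convertScaleAbs(d['frame'][130:330,210:450],alpha=1.3),None,fx=3,fy=3,interpolation=cv2.INTER_CUBIC))"
```

```text
(no output)
```

View pics/w8.png

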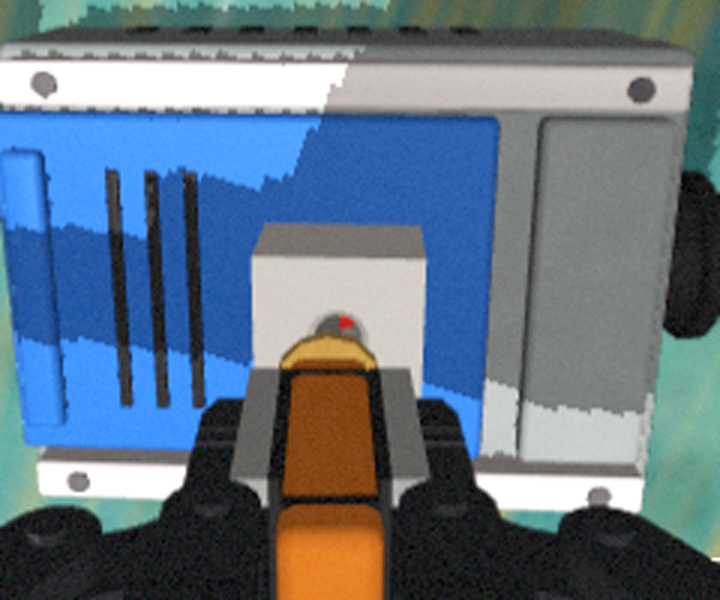

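```bash
python3 -m pendant '[-5,-1.5,-1.7,0,5]'; python3 w.py 8
```

```text
time: 21.92
tool_pos: [529.4, 170.6, 129.9]
tcp_rot: [178.3, 0.0, 107.4]
ft_force: [5.0, 2.4, 8.0]
finger_gap: 13.0
t 22.32 [528.72 170.39 129.76] [1.7836e+02 1.0000e-02 1.0738e+02] F [3.2 1.  6.7] T [ 0.25 -0.75 -0.02] gap 12.5
```

```bash
python3 -m pendant '[-7,-2.2,-2,0,5]'; python3 w.py 8
```

```text
time: 22.4
tool_pos: [524.5, 169.0, 129.5]
tcp_rot: [178.0, 0.0, 107.4]
ft_force: [4.6, 2.2, 7.8]
finger_gap: 12.5
t 22.8 [523.46 168.69 129.27] [1.7811e+02 2.0000e-02 1.0738e+02] F [2.3 0.8 7.1] T [ 0.27 -0.65  0.01] gap 13.0
```

```bash
python3 -m pendant '[-9,-2.8,-2,0,5]'; python3 w.py 8
```

```text
time: 22.88
tool_pos: [517.4, 166.7, 129.0]
tcp_rot: [177.7, 0.0, 107.4]
ft_force: [5.4, 2.4, 6.7]
finger_gap: 12.7
t 23.28 [515.92 166.29 128.59] [1.7790e+02 3.0000e-02 1.0738e+02] F [1.6 0.9 7.4] T [ 0.24 -0.45  0.02] gap 12.9
```

```bash
python3 -m pendant '[-9,-2.8,-2,0,5]'; python3 w.py 8;  python3 -m pendant '[-9,-2.8,-1.9,0,5]'; python3 w.py 8
```

```text
time: 23.37
tool_pos: [509.8, 164.4, 128.4]
tcp_rot: [177.5, 0.0, 107.4]
ft_force: [5.5, 2.1, 6.9]
finger_gap: 13.2
t 23.77 [508.3  163.95 127.91] [1.7769e+02 3.0000e-02 1.0738e+02] F [1.5 0.8 7.5] T [ 0.23 -0.4   0.02] gap 12.8
time: 23.85
tool_pos: [502.2, 161.9, 127.7]
tcp_rot: [177.3, 0.0, 107.4]
ft_force: [5.6, 2.4, 6.2]
finger_gap: 12.6
t 24.25 [500.63 161.54 127.26] [1.7750e+02 3.0000e-02 1.0738e+02] F [1.7 1.4 7. ] T [ 0.25 -0.36  0.01] gap 12.9
```

```bash
python3 -m pendant '[-9,-2.8,-2,0,5]'; python3 w.py 8;  python3 -m pendant '[-8,-2.5,-1.9,0,5]'; python3 w.py 8
```

```text
time: 24.33
tool_pos: [494.5, 159.6, 127.0]
tcp_rot: [177.1, 0.0, 107.4]
ft_force: [6.0, 2.2, 8.9]
finger_gap: 12.8
t 24.73 [493.   159.2  126.57] [1.7730e+02 3.0000e-02 1.0738e+02] F [1.6 0.9 8. ] T [ 0.24 -0.32  0.01] gap 12.9
time: 24.82
tool_pos: [487.7, 157.5, 126.4]
tcp_rot: [177.0, 0.0, 107.4]
ft_force: [5.8, 3.4, 6.3]
finger_gap: 12.9
t 25.22 [486.43 157.16 126.02] [1.7709e+02 3.0000e-02 1.0738e+02] F [1.3 1.2 7.4] T [ 0.33 -0.4  -0.01] gap 12.9
```

```bash
python3 -m pendant '[-5,-1.5,-1.7,0,5]'; python3 w.py 8;  python3 -m pendant '[-4,-1.2,-1.4,0,5]'; python3 w.py 8
```

```text
time: 25.3
tool_pos: [483.8, 156.4, 125.9]
tcp_rot: [176.8, 0.0, 107.4]
ft_force: [4.9, 2.3, 7.2]
finger_gap: 12.7
t 25.7 [483.21 156.18 125.81] [1.7684e+02 4.0000e-02 1.0738e+02] F [2.8 1.8 7.3] T [ 0.36 -0.65  0.02] gap 12.9
time: 25.78
tool_pos: [481.4, 155.6, 125.8]
tcp_rot: [176.5, 0.0, 107.4]
ft_force: [8.6, 2.7, 3.1]
finger_gap: 13.2
t 26.18 [481.5  155.6  125.86] [1.7651e+02 5.0000e-02 1.0738e+02] F [5.9 2.2 3.5] T [ 0.49 -1.38  0.01] gap 12.6
```

```bash
python3 -c "
from h import *
d=snap('wrist');np.savez('w9.npz',**d)
cv2.imwrite('pics/w9.png',cv2.resize(cv2.convertScaleAbs(d['frame'][110:310,240:480],alpha=1.3),None,fx=3,fy=3,interpolation=cv2.INTER_CUBIC))"
```

```text
(no output)
```

View pics/w9.png

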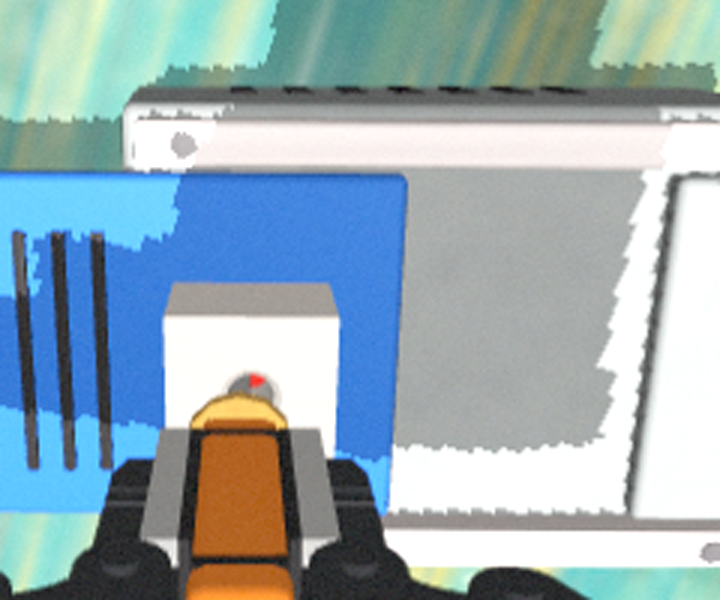

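Run:
```python
from h import *
d=load("w9.npz");f=lambda L:np.array(L)/3+[240-.33,110-.33]
p=onplane(d,f([(407,176),(674,178)]),68);print("w9",np.linalg.norm(p[1]-p[0]),p)
d=load("w8.npz");f=lambda L:np.array(L)/3+[210-.33,130-.33]
p=onplane(d,f([(497,118),(541,119)]),68);print("w8",np.linalg.norm(p[1]-p[0]),p)
d=load("w1.npz");f=lambda L:np.array(L)/4+[240-.4,110-.4]
p=onplane(d,f([(454,112),(487,112)]),68);print("w1",np.linalg.norm(p[1]-p[0]),p)
```

```text
w9 60.75992032219562 [[508.98803952 206.44555076  68.        ]
 [567.26803536 223.62722709  68.        ]]
w8 9.885902819636302 [[558.18189269 221.05096395  68.        ]
 [567.68989017 223.75818734  68.        ]]
w1 8.91875968137902 [[559.49021106 220.90396187  68.        ]
 [568.00711521 223.55096355  68.        ]]
```

```bash
python3 -m pendant '[-3,-0.9,-1.2,0,5]'; python3 w.py 8; python3 -c "
from h import *
d=snap('wrist');np.savez('w10.npz',**d)
cv2.imwrite('pics/w10.png',cv2.resize(cv2.convertScaleAbs(d['frame'][110:310,240:480],alpha=1.3),None,fx=3,fy=3,interpolation=cv2.INTER_CUBIC))"
```

```text
time: 26.32
tool_pos: [481.1, 155.4, 126.1]
tcp_rot: [176.2, 0.1, 107.4]
ft_force: [8.3, 3.4, 2.6]
finger_gap: 12.8
t 26.72 [481.15 155.39 126.2 ] [1.7614e+02 7.0000e-02 1.0737e+02] F [8.  2.9 2.4] T [ 0.6  -1.71  0.01] gap 13.2
```

View pics/w10.png

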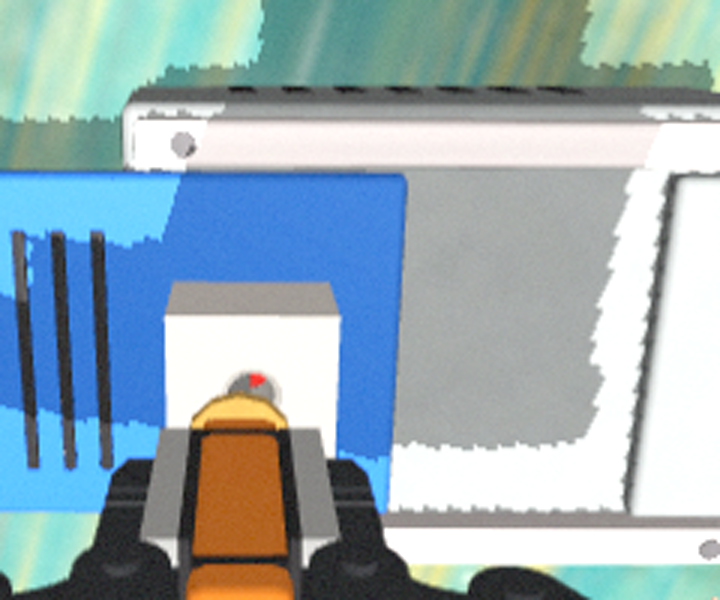

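```bash
python3 -m pendant '[1.5,0.5,1,0,5]'; python3 w.py 6; python3 -m pendant '[0,0,4,0,5]'; python3 w.py 5
```

```text
time: 26.85
tool_pos: [482.9, 156.0, 127.4]
tcp_rot: [176.1, 0.1, 107.4]
ft_force: [-3.9, -0.8, 5.1]
finger_gap: 13.0
t 27.15 [483.15 156.02 127.51] [1.7607e+02 7.0000e-02 1.0737e+02] F [2.1 1.  5.1] T [ 0.2  -0.58  0.  ] gap 13.0
time: 27.23
tool_pos: [482.4, 155.8, 130.7]
tcp_rot: [176.2, 0.1, 107.4]
ft_force: [-1.4, -0.4, 2.2]
finger_gap: 13.3
t 27.48 [482.65 155.84 131.02] [1.7614e+02 7.0000e-02 1.0737e+02] F [0.2 0.1 2.6] T [-0.02 -0.04 -0.01] gap 12.7
```

```bash
python3 -m pendant '[-0.3,-0.1,6,0,5]'; python3 w.py 4; python3 -m pendant '[-0.4,-0.1,8,0,5]'; python3 w.py 4;python3 -m pendant '[-0.5,0,10,0,5]'; python3 w.py 5
```

```text
time: 27.57
tool_pos: [481.0, 155.5, 135.4]
tcp_rot: [176.3, 0.1, 107.4]
ft_force: [2.0, 1.5, -1.5]
finger_gap: 13.0
t 27.77 [482.14 155.72 136.91] [1.7616e+02 7.0000e-02 1.0737e+02] F [ 0.6  0.2 -0.4] T [ 0.04  0.02 -0.  ] gap 13.1
time: 27.85
tool_pos: [480.4, 155.3, 143.2]
tcp_rot: [176.4, 0.0, 107.4]
ft_force: [0.0, 0.4, -0.3]
finger_gap: 12.8
t 28.05 [482.04 155.7  145.41] [1.7611e+02 7.0000e-02 1.0737e+02] F [-0.3 -0.1 -0.8] T [-0.01  0.02 -0.01] gap 12.9
time: 28.13
tool_pos: [480.1, 155.4, 153.5]
tcp_rot: [176.3, 0.0, 107.4]
ft_force: [-0.5, 0.3, -0.9]
finger_gap: 12.7
t 28.38 [481.73 155.74 155.71] [1.7608e+02 7.0000e-02 1.0737e+02] F [ 0.1 -0.1 -0.2] T [ 0.02  0.09 -0.  ] gap 13.1
```

```bash
python3 -m pendant '[0,0,40,0,5,0,0,40,0,5,0,0,40,0,5,0,0,40,0,5,0,0,40,0,5,0,0,0,0,5]'; python3 w.py 4; python3 w.py 4
```

```text
time: 28.88
tool_pos: [474.3, 154.2, 357.0]
tcp_rot: [176.9, -0.0, 107.4]
ft_force: [1.6, 0.4, 0.3]
finger_gap: 13.1
t 29.08 [471.58 153.53 346.12] [ 1.7773e+02 -8.0000e-02  1.0736e+02] F [ 0.3  0.  -0.9] T [-0.    0.02  0.02] gap 13.0
t 29.28 [471.27 153.49 345.6 ] [ 1.7781e+02 -9.0000e-02  1.0736e+02] F [-0.2  0.3 -0.7] T [-0.04  0.01  0.02] gap 12.9
```

```bash
python3 -m pendant '[5,-38,0,-0.06,5,5,-38,0,-0.06,5,5,-38,0,-0.06,5,5,-38,0,-0.06,5,5,-38,0,-0.06,5,5,-38,0,-0.06,5,5,-38,0,-0.06,5,5,-38,0,-0.06,5,5,-25,0,-0.06,5]'; python3 w.py 8
```

```text
time: 30.03
tool_pos: [511.0, -182.5, 335.4]
tcp_rot: [178.6, -0.4, 75.9]
ft_force: [-0.0, 0.1, -1.3]
finger_gap: 12.9
t 30.43 [ 511.81 -177.95  336.76] [178.47  -0.43  76.32] F [-0.1  0.4 -0.1] T [ 0.02  0.01 -0.02] gap 13.2
```

```bash
for i in 1; do python3 -m pendant '[4,-3,-38,0,5]'; python3 w.py 7; python3 -m pendant '[4,-3,-38,0,5]'; python3 w.py 7;python3 -m pendant '[4,-2,-35,-0.02,5]'; python3 w.py 7; done
```

```text
time: 30.52
tool_pos: [519.0, -181.1, 307.3]
tcp_rot: [177.7, -0.3, 76.4]
ft_force: [1.6, -0.5, 1.4]
finger_gap: 12.9
t 30.87 [ 516.43 -180.86  300.95] [178.32  -0.4   76.35] F [ 0.4 -0.4 -0.2] T [0.01 0.02 0.02] gap 12.7
time: 30.95
tool_pos: [524.5, -185.4, 273.0]
tcp_rot: [177.4, -0.2, 76.4]
ft_force: [1.2, -0.4, 0.3]
finger_gap: 13.0
t 31.3 [ 521.12 -184.16  265.28] [178.17  -0.37  76.35] F [0.7 0.1 0. ] T [-0.01  0.02 -0.  ] gap 12.8
time: 31.38
tool_pos: [529.2, -187.9, 239.6]
tcp_rot: [177.4, -0.2, 75.2]
ft_force: [1.0, -1.0, 1.2]
finger_gap: 13.0
t 31.73 [ 525.68 -186.43  232.22] [178.05  -0.34  75.23] F [ 0.2 -0.1 -0.3] T [0.   0.02 0.  ] gap 13.0
```

```bash
python3 -m pendant '[0,0,40,0,5,0,0,40,0,5,0,0,40,0,5,0,0,40,0,5,0,0,20,0,5,0,0,0,0,5]'; python3 w.py 10
```

```text
time: 32.23
tool_pos: [520.6, -184.0, 423.0]
tcp_rot: [178.1, -0.4, 75.3]
ft_force: [-0.3, -0.3, 0.5]
finger_gap: 13.1
t 32.73 [ 519.33 -183.41  414.02] [178.82  -0.49  75.3 ] F [-0.4 -0.5 -0.7] T [-0.02  0.02  0.  ] gap 13.1
```

```bash
python3 -m pendant '[1,0,-40,0,5]'; python3 w.py 9; python3 -m pendant '[1,-1,-40,0,5]'; python3 w.py 9;python3 -m pendant '[1,0,-40,0,5]'; python3 w.py 9;python3 -m pendant '[1,0,-40,-0.01,5]'; python3 w.py 9;python3 -m pendant '[1,0,-40,0,5]'; python3 w.py 9
```

```text
time: 32.82
tool_pos: [522.6, -184.5, 382.1]
tcp_rot: [178.1, -0.3, 75.3]
ft_force: [1.5, -1.1, 1.3]
finger_gap: 13.0
t 33.27 [ 521.26 -183.87  376.94] [178.57  -0.44  75.3 ] F [-0.1 -0.2  0.2] T [-0.02 -0.   -0.  ] gap 13.0
time: 33.35
tool_pos: [525.8, -186.4, 347.2]
tcp_rot: [177.6, -0.3, 75.3]
ft_force: [1.5, -0.3, 0.9]
finger_gap: 12.9
t 33.8 [ 523.   -185.21  339.21] [178.39  -0.41  75.3 ] F [ 0.1 -0.2 -0.1] T [ 0. -0.  0.] gap 12.7
time: 33.88
tool_pos: [527.8, -187.0, 309.1]
tcp_rot: [177.5, -0.2, 75.3]
ft_force: [2.3, -1.0, 0.8]
finger_gap: 12.8
t 34.33 [ 524.78 -185.58  301.35] [178.23  -0.38  75.31] F [ 0.1 -0.3 -0.3] T [-0.01 -0.   -0.01] gap 13.1
time: 34.42
tool_pos: [530.0, -187.6, 271.2]
tcp_rot: [177.3, -0.2, 74.7]
ft_force: [2.1, -1.4, 0.6]
finger_gap: 13.2
t 34.87 [ 526.5  -185.92  263.27] [178.08  -0.35  74.74] F [0.  0.5 0.1] T [ 0.01  0.02 -0.02] gap 12.9
time: 34.95
tool_pos: [532.3, -188.2, 233.2]
tcp_rot: [177.2, -0.2, 74.7]
ft_force: [2.6, -1.4, 0.1]
finger_gap: 13.0
t 35.4 [ 528.28 -186.31  225.2 ] [177.93  -0.32  74.74] F [0.5 0.2 0. ] T [-0.    0.01 -0.01] gap 12.9
```

```bash
for i in 1; do python3 -m pendant '[-1,0,-20,-0.005,5]'; python3 w.py 5; python3 -m pendant '[-1,0,-20,0,5]'; python3 w.py 5;python3 -m pendant '[0,0,-20,0,5]'; python3 w.py 5;python3 -m pendant '[0,0,-20,0,5]'; python3 w.py 5;python3 -m pendant '[0,0,-18,0,5]'; python3 w.py 8; done | grep ^t\ ; python3 -c "
from h import *
for n in ('wrist','side'):
  d=snap(n);np.savez(n+'11.npz',**d)
d=load('wrist11.npz');cv2.imwrite('pics/w11.png',cv2.resize(d['frame'][165:285,250:400],None,fx=5,fy=5,interpolation=cv2.INTER_CUBIC))
d=load('side11.npz');cv2.imwrite('pics/s11.png',cv2.resize(d['frame'][205:285,300:400],None,fx=6,fy=6,interpolation=cv2.INTER_CUBIC))"
```

```text
t 35.73 [ 527.42 -186.34  205.97] [177.91  -0.32  74.46] F [-0.6  0.2 -0.2] T [-0.02  0.01  0.04] gap 13.2
t 36.07 [ 526.65 -186.44  186.91] [177.89  -0.32  74.47] F [-0.3 -0.3 -0.2] T [-0.03  0.04  0.02] gap 13.1
t 36.4 [ 526.92 -186.54  167.89] [177.86  -0.31  74.47] F [-0.1 -0.7 -0.5] T [ 0.01 -0.01 -0.02] gap 12.9
t 36.73 [ 527.17 -186.63  148.88] [177.83  -0.31  74.47] F [ 0.2 -0.  -0.4] T [ 0.02  0.04 -0.02] gap 13.0
t 37.22 [ 527.65 -186.86  131.89] [177.75  -0.3   74.47] F [-0.2  0.2 -0.4] T [0.   0.01 0.01] gap 12.4
```

View pics/w11.png

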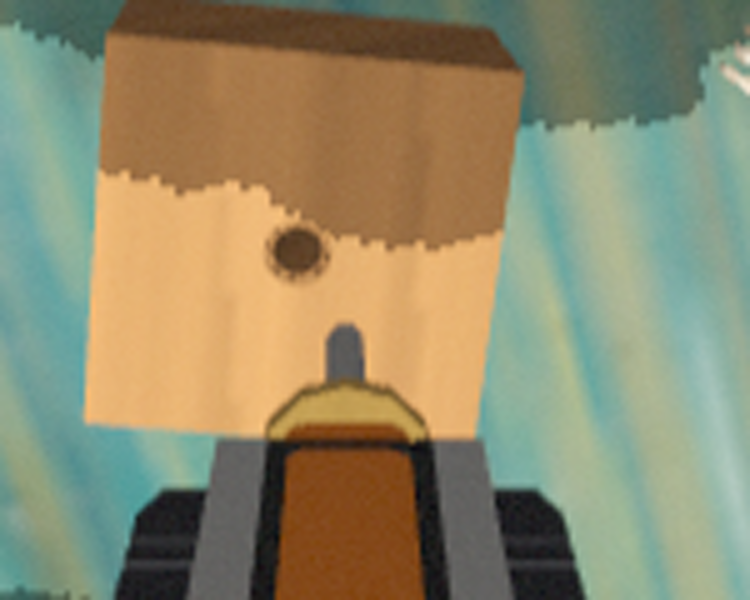

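View pics/s11.png

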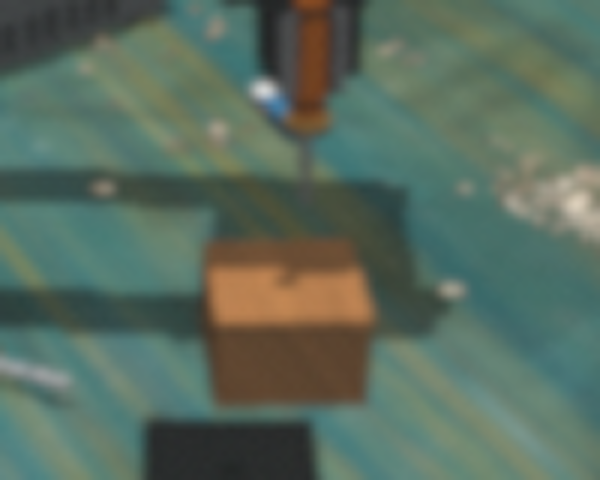

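```bash
cat > tipd.py <<'E'
from h import *
def td(fn,x0,y0,k,hole,tip,ztip):
    d=load(fn);f=lambda L:np.array(L)/k+[x0-.5+.5/k,y0-.5+.5/k]
    m=onplane(d,f([hole]),42)[0];t=onplane(d,f([tip]),ztip)[0];print(m.round(2),t.round(2),(m-t).round(2))
E
python3 -c "
from tipd import *
td('wrist11.npz',250,165,5,(297,250),(344,340),77.3)"
```

```text
[ 524.5  -186.17   42.  ] [ 530.01 -189.34   77.3 ] [ -5.51   3.17 -35.3 ]
```

```bash
python3 -m pendant '[-5.5,3.2,-8,0,5]'; python3 w.py 6;python3 -m pendant '[0,0,-16,0,5]'; python3 w.py 9;python3 -c "
from h import *
d=snap('wrist');np.savez('w12.npz',**d)
cv2.imwrite('pics/w12.png',cv2.resize(d['frame'][195:270,280:370],None,fx=8,fy=8,interpolation=cv2.INTER_CUBIC))"
```

```text
time: 37.4
tool_pos: [523.7, -184.5, 125.5]
tcp_rot: [177.5, -0.3, 74.5]
ft_force: [-0.6, -0.2, 1.1]
finger_gap: 13.0
t 37.7 [ 521.92 -183.56  123.5 ] [177.78  -0.3   74.47] F [-0.   0.1 -0.8] T [ 0.01  0.01 -0.  ] gap 12.8
time: 37.78
tool_pos: [524.4, -184.7, 111.0]
tcp_rot: [177.4, -0.2, 74.5]
ft_force: [1.1, -0.8, 0.1]
finger_gap: 13.2
t 38.23 [ 522.35 -183.75  108.24] [177.72  -0.29  74.47] F [ 0.3  0.3 -0.5] T [-0.02  0.01  0.01] gap 13.0
```

View pics/w12.png

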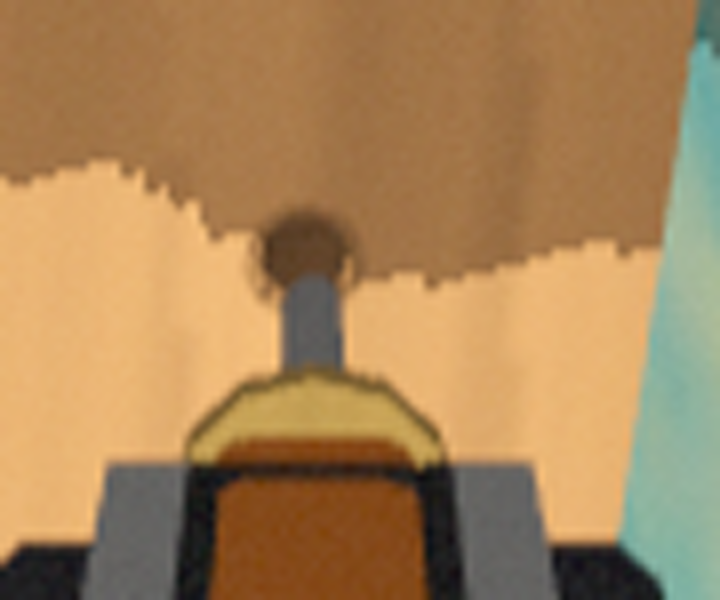

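```bash
python3 -c "
from tipd import *
td('w12.npz',280,195,8,(305,252),(313,302),53.7)"
```

```text
[ 524.76 -185.71   42.  ] [ 524.96 -186.05   53.7 ] [ -0.2    0.34 -11.7 ]
```

```bash
python3 -m pendant '[0,0.3,-9,0,5]'; python3 w.py 7;python3 -m pendant '[0,0,-5,0,5]'; python3 w.py 7; python3 -m pendant '[0,0,-4,0,5]'; python3 w.py 7
```

```text
time: 38.37
tool_pos: [523.7, -184.1, 101.1]
tcp_rot: [177.5, -0.3, 74.5]
ft_force: [0.3, -1.2, -0.6]
finger_gap: 12.8
t 38.72 [ 522.31 -183.43   99.14] [177.73  -0.29  74.47] F [ 0.1  0.1 -0.4] T [ 0.02 -0.   -0.01] gap 13.2
time: 38.8
tool_pos: [523.1, -183.8, 95.2]
tcp_rot: [177.6, -0.3, 74.5]
ft_force: [0.3, 0.7, -0.6]
finger_gap: 13.3
t 39.15 [ 522.33 -183.46   94.21] [177.73  -0.29  74.47] F [ 0.3  0.4 -0.5] T [-0.01  0.03 -0.  ] gap 13.2
time: 39.23
tool_pos: [523.0, -183.8, 91.0]
tcp_rot: [177.6, -0.3, 74.5]
ft_force: [-0.2, 0.1, -0.0]
finger_gap: 12.9
t 39.58 [ 522.39 -183.47   90.23] [177.72  -0.29  74.47] F [-0.1 -0.2 -0.6] T [0.   0.02 0.  ] gap 12.7
```

```bash
for i in 1; do python3 -m pendant '[0,0,-8,0,5]'; python3 w.py 6;python3 -m pendant '[0,0,-8,0,5]'; python3 w.py 6; python3 -m pendant '[0,0,-8,0,5]'; python3 w.py 6; done; python3 -m pendant '[0,0,-5,0,5]'; python3 w.py 7
```

```text
time: 39.67
tool_pos: [523.5, -184.1, 83.8]
tcp_rot: [177.6, -0.3, 74.5]
ft_force: [-0.6, -1.0, 1.4]
finger_gap: 12.6
t 39.97 [ 522.32 -183.39   82.13] [177.74  -0.3   74.47] F [-0.1 -0.1 -0.8] T [-0.04  0.04  0.01] gap 13.0
time: 40.05
tool_pos: [523.5, -184.0, 75.8]
tcp_rot: [177.6, -0.3, 74.5]
ft_force: [-1.7, -1.5, 2.1]
finger_gap: 13.1
t 40.35 [ 522.16 -183.35   73.94] [177.76  -0.31  74.46] F [ 0.1 -1.  -1. ] T [-0.21  0.02 -0.02] gap 12.8
time: 40.43
tool_pos: [523.4, -183.9, 67.5]
tcp_rot: [177.6, -0.3, 74.5]
ft_force: [-1.3, -0.4, 0.2]
finger_gap: 12.8
t 40.73 [ 522.06 -183.4    65.8 ] [177.77  -0.3   74.47] F [ 0.8 -2.3 -2.5] T [-0.47 -0.14 -0.01] gap 12.8
time: 40.82
tool_pos: [522.8, -183.6, 61.7]
tcp_rot: [177.7, -0.3, 74.5]
ft_force: [-0.2, -0.1, -1.0]
finger_gap: 12.8
t 41.17 [ 522.07 -183.49   60.76] [177.77  -0.29  74.46] F [ 1.8 -2.9 -2.5] T [-0.55 -0.33 -0.01] gap 12.8
```

```bash
python3 -m pendant '[0.5,-0.8,0,0,5]'; python3 w.py 6; python3 -m pendant '[0,0,-1.5,0,5]'; python3 w.py 7; python3 -m pendant '[0,0,-1,0,5]'; python3 w.py 7
```

```text
time: 41.25
tool_pos: [522.3, -184.0, 60.7]
tcp_rot: [177.8, -0.3, 74.5]
ft_force: [-0.0, -0.7, -1.1]
finger_gap: 12.7
t 41.55 [ 522.48 -184.06   60.73] [177.79  -0.31  74.47] F [ 0.2 -0.6 -0.5] T [-0.01  0.03  0.01] gap 12.7
time: 41.63
tool_pos: [522.6, -184.0, 59.5]
tcp_rot: [177.8, -0.3, 74.5]
ft_force: [-0.0, -0.1, 0.2]
finger_gap: 12.5
t 41.98 [ 522.45 -184.08   59.23] [177.79  -0.31  74.47] F [ 0.   0.  -0.8] T [0.02 0.01 0.02] gap 12.8
time: 42.07
tool_pos: [522.7, -184.2, 58.7]
tcp_rot: [177.8, -0.3, 74.5]
ft_force: [-5.4, 2.1, 13.7]
finger_gap: 12.8
t 42.42 [ 522.69 -184.16   58.72] [177.76  -0.3   74.47] F [-2.3  1.3  5.3] T [0.17 0.41 0.  ] gap 12.7
```

```bash
python3 -m pendant '[0,0,0,0,13,0,0,0,0,15,0,0,0,0,17,0,0,0,0,20,0,0,0,0,30,0,0,0,0,45,0,0,0,0,60]' 20; python3 -c "
from h import *
settle(4,4)
d=snap('wrist');np.savez('w13.npz',**d);cv2.imwrite('pics/w13.png',d['frame'])
d=snap('side');np.savez('s13.npz',**d);cv2.imwrite('pics/s13.png',cv2.resize(d['frame'][195:285,300:400],None,fx=6,fy=6,interpolation=cv2.INTER_CUBIC))"
```

```text
time: 43.0
tool_pos: [522.6, -184.1, 58.0]
tcp_rot: [177.8, -0.3, 74.5]
ft_force: [-1.1, 0.3, 0.4]
finger_gap: 53.1
43.0 [ 522.59 -184.14   58.02] [177.77  -0.31  74.46] [-1.1  0.3  0.4]
43.2 [ 522.64 -184.18   58.12] [177.76  -0.3   74.46] [ 0.3 -0.5 -0.7] [ 0.  0. -0.] 60.1
```

View pics/w13.png

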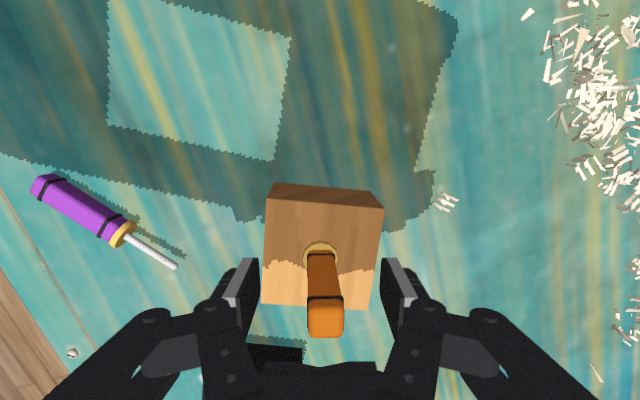

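View pics/s13.png

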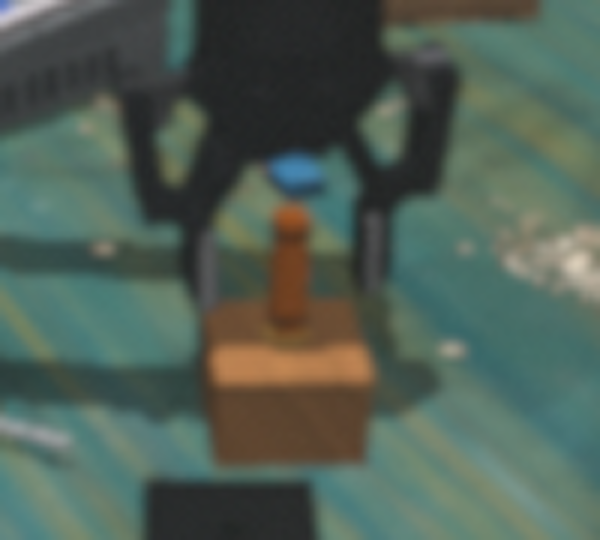

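```bash
python3 -m pendant '[0,0,0,0,85,0,0,0,0,85,0,0,0,0,85,1,0,12,0,85,2,-1,15,0,85,2,-1,20,0,85,2,-1,25,0,85,2,0,30,0,85,2,0,35,0,85,0,0,35,0,85,0,0,15,0,85]'; python3 w.py 8; python3 -c "
from h import *
for n in ('wrist','side','top'):
  d=snap(n);np.savez(n+'14.npz',**d);cv2.imwrite('pics/%s14.png'%n,d['frame'])
d=load('wrist14.npz');cv2.imwrite('pics/w14c.png',cv2.resize(d['frame'][130:250,260:400],None,fx=5,fy=5,interpolation=cv2.INTER_CUBIC))
d=load('side14.npz');cv2.imwrite('pics/s14c.png',cv2.resize(d['frame'][165:285,250:390],None,fx=5,fy=5,interpolation=cv2.INTER_CUBIC))"
```

```text
time: 44.22
tool_pos: [528.2, -184.4, 252.4]
tcp_rot: [178.4, -0.4, 74.5]
ft_force: [0.3, -0.4, 0.4]
finger_gap: 85.0
t 44.62 [ 525.74 -183.33  243.88] [178.96  -0.5   74.44] F [-0.1  0.  -0.6] T [-0.01  0.02 -0.01] gap 85.1
```

View pics/w14c.png

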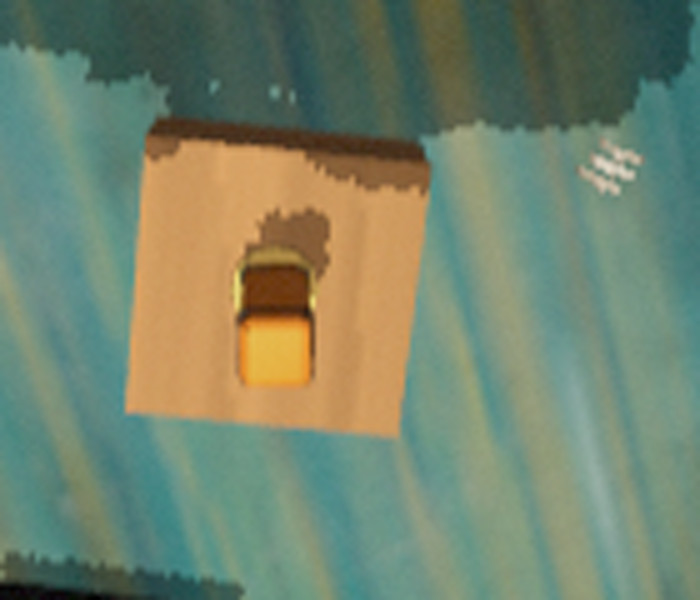

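View pics/s14c.png

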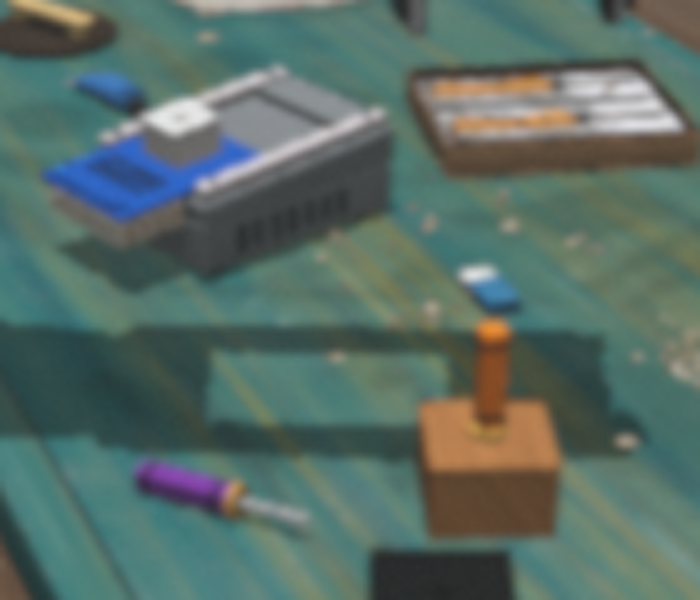

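View pics/top14.png

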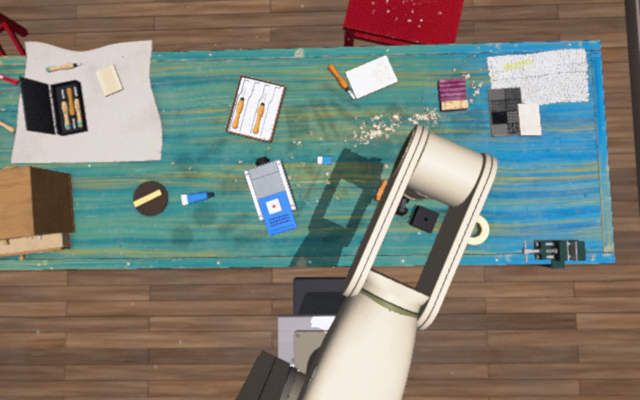

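Run:
```python
from h import *
c=[]
for fn,box,z in (("top0.npz",(258,178,278,200),92),("top14.npz",(264,196,284,217),88.5)):
    t=load(fn);m=mask(t,(0,0,170),(180,60,255),box);r,a,_=rect(m);p=onplane(t,[r[0]],z)[0];print(r,a,p);c.append(p)
print(np.linalg.norm(c[1]-c[0]))
cs=[]
for fn,x0,y0,k,L in (("wrist14.npz",260,130,5,[(238,318),(313,320),(312,384),(240,386)]),):
    d=load(fn);f=np.array(L)/k+[x0-.4,y0-.4];print("handle top",onplane(d,f,102).mean(0))
```

```text
((268.1500244140625, 188.9499969482422), (12.649109840393066, 12.965337753295898), 71.56504821777344) 145.0 [537.01183019 168.40885862  92.        ]
((273.5500183105469, 205.6500244140625), (12.332881927490234, 12.649110794067383), 71.56504821777344) 139.5 [488.27720359 153.42307282  88.5       ]
51.10662977063584
handle top [ 524.81706148 -185.1245218   102.        ]
```

```bash
python3 -c "
from bench import job
print(job.hand_in())"
```

```text
the job is handed in; nothing more can be done
None
```

The filter slide is out to its end stop, the pin is back upright in its stand, and the job was handed in at about 45 s of the 72 s allowed.

**Button and slide:**
- I pressed the red button by feel. Contact came at about 3 N and I held it at about 6–8 N, close to its hard stop by my estimate.
- I then pushed the slide out along its slope. It did not catch on any latch.
- At the end, the force along the slide rose to about 8.5 N and the slide did not move, so I took that as the end stop.
- In that last push the measured downward force fell to about 2.4 N. By then the slide was past the last catch.

**Pin:** It went back into the wooden stand, and the collar seated at 58.7 mm tool height, against 58.6 mm when I first gripped it. It looks upright in the side picture, and the handle is within about 1 mm of where it started.

**Last checks:**
- The slide is out in the final side and top pictures. They put its travel at about 51–52 mm, which fits a start near 3–4 mm in. I inferred that it reached exactly 55 mm from the force; I did not read it off directly.
- The tool leaned up to about 4° during the push. I took most of that out before putting the pin back.
- The eraser and the blue tube are where they were. The arm hides part of the table in the top view, so I could not see everything there.
- The purple look-alike stood upright in the first picture and was lying down by about 2.5 s. The arm was still about 265 mm up and had touched nothing, so I left it alone.

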